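# Pack two dice-game kits after game night

### The arm

A 6-joint arm with a two-finger parallel gripper is mounted at the origin on the work surface. World frame = base frame: x ahead of the robot, y to its left, z up, the work surface at z = 0. Lengths are in mm, angles in rad, forces in N, time in s.
With the tool pointing down it reaches from about 350 to 875 mm from the base axis. Payload 4.2 kg.
Tool frame: the origin (TCP) lies midway between the tips of the shut fingers; the grasp point (between the pads) lies 19 mm behind it; z points along the fingers, y is the direction in which the jaws open and shut (so a half turn about z gives the same grasp; the last joint's range is limited). The gripper opens to 85 mm and grips with 20 to 120 N. Pads are 22 mm wide; open, the fingers measure 114 mm over their backs; the gripper's body (76 mm by 85 mm) begins 54 mm behind the grasp point. The pads swing forward as they close: fully open they stand 13 mm farther back than shut.
Start: joints at [1.365, 0.385, 0.008, 0, -1.194, -0.259], TCP at [280.119, 558.688, 231.312] pointing down, gripper open.
Joint ranges: [-3.14, 3.14], [-1.21, 2.06], [-1.07, 1.41], [-3.16, 2.05], [-2.99, -0.16], [-3.1, 3.1]. Speed limits (rad/s): [2.79, 2.79, 3.14, 3.14, 3.14, 3.14].

### API

Orientations are given as a unit quaternion [x, y, z, w].
In Python, from bench import arm gives the robot as it stands. The module is installed in compiled form; this text tells all that it offers.
- The arm moves only by the tool drive_tool, never from a script. Its argument "moves" is a list that holds one entry, the list of rows, each a list of 7 numbers: the opening, from 0 (shut) to 1 (fully open), then the shift along the tool's x, y, z in m, then the turn, a rotation vector about the tool's x, y, z in rad. In form: [[[hand, dx, dy, dz, wx, wy, wz], ...]]. A call has 1 to 20 rows; each row shifts and turns the pose as measured when the row begins, along the tool's axes as they then stand; what a row does not reach is not made up. A row lasts 1/10 s, in which the tool goes at most 50 mm and 8.59 degrees, less where a joint would pass 70% of its speed; a pose out of reach is approached as far as the arm can. A call with a gripper value outside its range is refused whole. The fingers move at their own pace and stop on an object; the grip force is fixed at half the most. Time passes only in rows, so rows that do not move let the fingers close. It gives the time, the measured TCP pose, the force and the opening at its end, in the units of the state.
- arm.read_state(): the state, without advancing time (a new reading comes with each control period).
- arm.get_image(name): name is "scene" or "side" or "wrist"; returns (picture, depth): 384x512x3 uint8, red, green, blue; 384x512 float32, mm along the optical axis (not along the pixel's ray), 0 where there is no reading.
- arm.camera_params(name): a dict with "fov_y" (degrees; the focal length in pixels is half the picture's height over the tangent of half this angle, whatever the lens; pixels are square), "cx", "cy" (the principal point, pixels), "world_from_camera" (4x4, takes a point from camera to world coordinates); the wrist camera has in their place "T_tool_cam" (4x4, takes a point from camera to tool coordinates, whose origin is the TCP and whose axes are the flange's). Camera axes: x right, y down, z forward; pixel columns grow to the right and rows downward; lengths in mm; the calibration is good to about 2 mm. A picture is of the moment at which its call begins: read the wrist's pose just before it. camera_params takes no time and is no camera call.
- arm.job_done(): hands the job in, once; it reports no verdict.
The state is a dict: "clock": time; "joints": joint angles; "joint_vel": joint speeds; "joint_efforts": joint torques, N m; "position": TCP position; "ee_rot": TCP orientation; "contact_force": force on the tool from outside, world axes, zero at the start; "wrist_torque": the same for the moment, N m; "gripper_width": finger opening in mm.
Only numpy, scipy, OpenCV 4.12 (cv2) and the standard library are available. Lean on these libraries where they do the work, as an engineer would, in place of code of your own. Each camera call takes 0.05 s, during which the arm holds its last target.

### The job

Make up two game kits. The wooden travel box gets the white die and the dark brown checker, and is then closed with its cover, lowered so that both steel pins go through their holes and the cover lies flush on the box; the black tray with the green floor gets the red shaker cup, standing mouth up, and the blue die, side by side on the tray's floor inside the rim. Leave the yellow checker, the lamp and the steel coaster where they are.

Things in the scene. Friction and masses are not known exactly. Their poses are not given: they have to be found in the camera images.
- game_box: wooden travel box with a red floor, standing firmly (does not slide). Outside 104 (x) by 166 (y) mm, 35 mm high; one open well 92 (x) by 110 (y) mm in its middle, its floor 5 mm above the table, its walls up to 35 mm. On the two solid ends, at y = -69 and +69 mm (x = 0), a steel dowel pin of 10 mm diameter stands 14 mm above the 35 mm high top (to 49 mm); its upper 7 mm taper to 4.4 mm. Origin: centre of the underside; z up
- cover: light wooden cover plate of the travel box, lying loose and right way up on the table: 104 (x) by 166 (y) mm, 6 mm thick, about 0.2 kg, with two through holes of 13 mm diameter at y = -69 and +69 mm (x = 0). On its middle stands a brass grip bar 16 mm wide (x), 60 mm long (y), from 6 to 40 mm above the underside. Origin: centre of the underside; z up. It fits either way round (half turn); seated, its origin is 35 mm above the box's origin
- tray: flat black tray with green floor, standing firmly (does not slide): 120 (x) by 190 (y) mm outside, rim 5 mm wide and 12 mm high, floor 110 by 180 mm at 4 mm height. Origin: centre of the underside; z up
- cup: red dice shaker cup, open at the top, standing upright: 75 mm high, outer diameter 52 mm at the foot and 56 mm at the rim, wall 4 mm, about 70 g. Origin: centre of the underside; z up through the mouth
- white_die: white die with black pips, a 24 mm cube, about 20 g. Origin: its centre (12 mm above what it lies on); axes normal to its faces
- blue_die: blue die with white pips, a 24 mm cube, about 20 g. Origin: its centre (12 mm above what it lies on); axes normal to its faces
- dark_checker: dark brown round checker, diameter 32 mm, 14 mm thick, lying flat, about 20 g. Origin: centre of the underside; z up
- yellow_checker: yellow round checker, diameter 32 mm, 14 mm thick, lying flat: spare, not to be moved. Origin: centre of the underside
- lamp: small battery lamp, 140 mm high: aluminium base of 76 mm diameter and 18 mm height with a toggle switch, thin stem, cream shade of 54 mm diameter. Not to be moved. Origin: centre of the underside
- coaster: round stainless coaster, diameter 90 mm, 6 mm thick. Not to be moved. Origin: centre of the underside
Not all that is in view belongs to the job. What is shaped like the cover but pink is not meant.

How it is judged:
By the outcome, as a careful person would: the job done as asked, in the order asked, and still so for the second after the job is handed in, with the robot touching nothing.
It also fails if it takes over 115 s, if anything falls off the work surface, if the arm or the gripper's body presses on something with over 40 N, if the wrist force passes 120 N, or if a joint passes its speed limit or range.

## Working session

There is one attempt and no reset: what is moved stays moved. The work goes in short steps, Python scripts to look and compute and a tool call to move; the robot and the scene stay as the last step left them, time stands still between calls to the robot, and variables do not carry over. Pictures are saved under pics/ and viewed, and the job is handed in when it is done.

Besides the shell and the picture viewer there is one more tool, called after "Call:" as a command line: name --argument value ..., lists and objects as JSON in quotes. drive_tool: Moves the arm, as the interface text tells. Its arguments: {"type":"object","properties":{"moves":{"type":"array","items":{"type":"array","items":{"type":"array","items":{"type":"number"}}}}},"required":["moves"]}

```bash
mkdir -p pics; ls; cat > snap.py <<'E'
import sys,json,numpy as np,cv2
from bench import arm
def snap(name,tag):
    s=arm.read_state()
    im,d=arm.get_image(name)
    p=arm.camera_params(name)
    cv2.imwrite(f'pics/{tag}.png',cv2.cvtColor(im,cv2.COLOR_RGB2BGR))
    np.savez(f'pics/{tag}.npz',im=im,d=d,**{k:np.array(v) for k,v in p.items()},pos=np.array(s['position']),rot=np.array(s['ee_rot']))
    return s,im,d,p
E
python3 - <<'E'
from snap import *
for n in ['scene','side','wrist']:
    s,im,d,p=snap(n,n+'0'); print(n,p,(d>0).mean(),d[d>0].min() if (d>0).any() else None,d.max())
print(s)
E
```

```text
pics
scene {'fov_y': 50.682148599719234, 'cx': 253.4146309273721, 'cy': 188.0709481381236, 'world_from_camera': array([[-3.26679967e-01,  6.64443727e-01, -6.72156777e-01,
         1.30881791e+03],
       [ 9.45134563e-01,  2.28963863e-01, -2.33015467e-01,
         2.82222927e+02],
       [-9.26052877e-04, -7.11400087e-01, -7.02786638e-01,
         8.45950513e+02],
       [ 0.00000000e+00,  0.00000000e+00,  0.00000000e+00,
         1.00000000e+00]])} 0.9932149251302084 805.3152 3999.5364
side {'fov_y': 46.32859257470545, 'cx': 248.61608921750343, 'cy': 190.55272358311342, 'world_from_camera': array([[-9.93922932e-01, -6.27625058e-02,  9.04326982e-02,
         4.01486805e+02],
       [-1.09827987e-01,  6.20767616e-01, -7.76263731e-01,
         1.27816876e+03],
       [-7.41743364e-03, -7.81478365e-01, -6.23888249e-01,
         1.06058712e+03],
       [ 0.00000000e+00,  0.00000000e+00,  0.00000000e+00,
         1.00000000e+00]])} 0.99603271484375 783.9923 3868.3162
wrist {'fov_y': 58.850231038564274, 'cx': 257.7090183506779, 'cy': 188.48319012096633, 'T_tool_cam': array([[ 9.43943446e-0
[... 355 characters left out ...]
255
{'clock': 0.1, 'joints': array([ 1.36459000e+00,  3.85493444e-01,  6.76059884e-03, -4.14251045e-04,
       -1.19404373e+00, -2.58611116e-01]), 'joint_vel': array([ 0.00092342, -0.00064829,  0.00387284,  0.00204234, -0.00010667,
        0.00088931]), 'joint_efforts': array([-2.05284746e-04, -3.93319094e+01,  1.88929403e+01,  4.19790342e+00,
       -2.59977191e-03,  5.09889134e-06]), 'position': array([279.91005379, 558.22140503, 230.32501405]), 'ee_rot': array([ 9.73096343e-01, -2.30396374e-01, -1.66516320e-04,  9.94828933e-04]), 'contact_force': array([-0.65426648,  0.27255234, -0.20732124]), 'wrist_torque': array([0.01588503, 0.00187415, 0.02088261]), 'gripper_width': 85.62756972102586}
```

View pics/scene0.png

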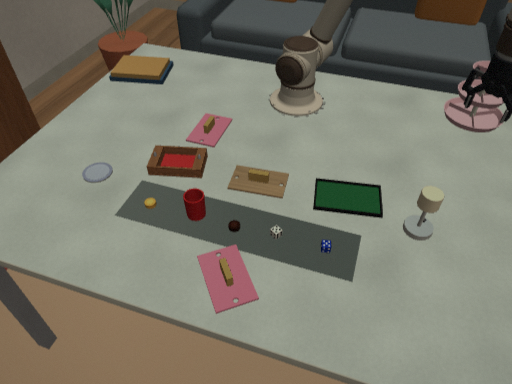

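View pics/side0.png

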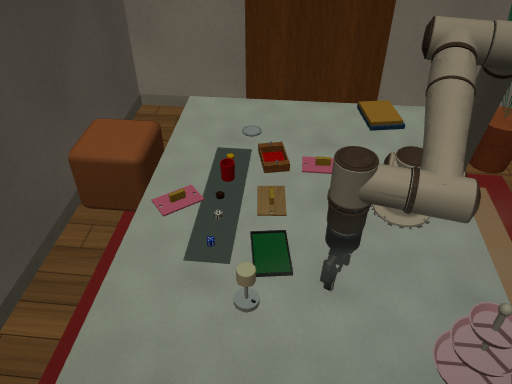

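View pics/wrist0.png

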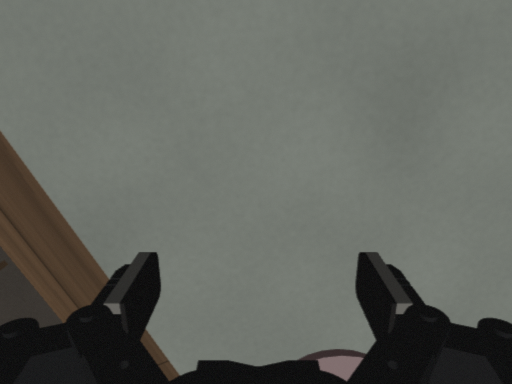

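The scene view shows the box at (178,161), wooden cover (258,181), tray (348,198), cup (195,206), dark checker (234,226), white die (276,231), blue die (326,246) and yellow checker (150,202). The lamp is at (428,213) and the coaster at (97,172). There are also two pink decoy covers, at (210,130) and (227,277). Next I measure positions.

```bash
cat > geo.py <<'E'
import numpy as np,cv2
from scipy.spatial.transform import Rotation as R
def load(tag):
    z=np.load(f'pics/{tag}.npz'); f=192/np.tan(np.radians(float(z['fov_y']))/2)
    if 'world_from_camera' in z: T=z['world_from_camera']
    else:
        W=np.eye(4); W[:3,:3]=R.from_quat(z['rot']).as_matrix(); W[:3,3]=z['pos']; T=W@z['T_tool_cam']
    return z['im'],z['d'],f,float(z['cx']),float(z['cy']),T
def cloud(L):
    im,d,f,cx,cy,T=L; v,u=np.mgrid[:384,:512]
    P=np.stack([(u-cx)/f*d,(v-cy)/f*d,d],-1)
    return P@T[:3,:3].T+T[:3,3]
def cast(L,uv,z):
    im,d,f,cx,cy,T=L; uv=np.atleast_2d(uv).astype(float)
    r=np.stack([(uv[:,0]-cx)/f,(uv[:,1]-cy)/f,np.ones(len(uv))],-1)@T[:3,:3].T
    o=T[:3,3]; return o+r*((z-o[2])/r[:,2])[:,None]
def hsv(L): return cv2.cvtColor(L[0],cv2.COLOR_RGB2HSV)
E
python3 - <<'E'
from geo import *
for tag in ['scene0','side0']:
    L=load(tag); C=cloud(L); H=hsv(L); h,s,v=[H[...,i].astype(int) for i in range(3)]
    z=C[...,2]
    tbl=(np.abs(C[...,0]-600)<300)&(np.abs(C[...,1])<400)
    print(tag,'table z',np.median(z[tbl]))
    # things above table
    m=((z>4)&(z<150)&(C[...,0]>250)&(C[...,0]<1050)&(np.abs(C[...,1])<650)).astype(np.uint8)
    n,lab,st,ce=cv2.connectedComponentsWithStats(m)
    for i in range(1,n):
        if st[i,4]<15: continue
        q=lab==i; P=C[q]; zt=np.percentile(P[:,2],97)
        print(st[i],np.round(np.median(L[0][q],0)),'bb',np.round(P.min(0)),np.round(P.max(0)),'med',np.round(np.median(P,0)))
E
```

```text
scene0 table z -0.23253723701816398
[186 116  41  31 525] [164.  97. 109.] bb [ 251. -288.    4.] [ 368. -183.   45.] med [ 307. -230.    6.]
[ 147  146   61   32 1489] [86. 44. 34.] bb [ 408. -345.    4.] [ 555. -162.   50.] med [ 482. -256.   24.]
[ 82 163  31  20 354] [133. 140. 142.] bb [ 551. -521.    4.] [ 639. -428.   10.] med [ 597. -474.    6.]
[ 228  166   61   32 1100] [123. 102.  71.] bb [412. -79.   4.] [529.  93.  42.] med [477.  14.   6.]
[ 313  179   70   39 1377] [27. 73. 38.] bb [370. 170.   4.] [528. 375.  17.] med [456. 276.   6.]
[ 403  186   41   55 1164] [134. 140. 132.] bb [436. 431.   4.] [547. 506. 143.] med [519. 466.  48.]
[183 189  23  32 577] [83. 13. 14.] bb [ 623. -143.    4.] [679. -87.  78.] med [ 660. -112.   50.]
[145 198  11  11  97] [160. 130.  59.] bb [ 644. -267.    4.] [ 677. -237.   18.] med [ 664. -250.   13.]
[229 221  11  11 103] [31. 16. 10.] bb [646. -12.   4.] [679.  17.  17.] med [665.   4.  13.]
[270 225  13  14 120] [104. 102.  91.] bb [635. 100.   5.] [665. 131.  28.] med [654. 117.  21.]
[321 240  10  13 114] [ 34.  46. 106.] bb [6
[... 477 characters left out ...]
[ 647. -101.   46.]
[302 156  28  17 315] [142.  71.  84.] bb [ 250. -288.    4.] [ 358. -176.   44.] med [ 300. -226.    8.]
[150 184  53  32 631] [143.  72.  85.] bb [719. -53.   4.] [912. 132.  44.] med [806.  50.   7.]
[256 186  30  31 588] [106.  84.  49.] bb [412. -76.   4.] [526.  95.  43.] med [465.  23.   7.]
[215 191  10  10  56] [24. 10.  5.] bb [642. -12.   4.] [678.  32.  17.] med [657.   7.  12.]
[214 208   9  12  67] [80. 80. 70.] bb [632.  77.   4.] [665. 133.  27.] med [646. 121.  19.]
[ 233  230   60   82 1899] [55. 67. 48.] bb [378. 168.   4.] [544. 509. 144.] med [487. 372.  13.]
[207 236   8  10  68] [29. 42. 87.] bb [636. 220.   4.] [662. 266.  27.] med [649. 257.  21.]
```

```bash
cat > plan.py <<'E'
import sys,json,numpy as np
from bench import arm
from scipy.spatial.transform import Rotation as R
def pose():
    s=arm.read_state(); M=R.from_quat(s['ee_rot']).as_matrix()
    return np.array(s['position']),M,np.arctan2(M[1,0],M[0,0]),s
def down(psi): return np.array([[np.cos(psi),np.sin(psi),0],[np.sin(psi),-np.cos(psi),0],[0,0,-1]])
def plan(wps,hand,step=40):
    """wps: list of (x,y,z,psi[,hand[,dwell]])"""
    p,M,psi,s=pose(); rows=[]
    cur=p.copy(); Rm=R.from_matrix(M)
    for w in wps:
        h=w[4] if len(w)>4 else hand
        tgt=np.array(w[:3]); st=w[6] if len(w)>6 else step
        Rt=R.from_matrix(down(w[3])); dr=(Rm.inv()*Rt).as_rotvec()
        n=max(1,int(np.ceil(max(np.linalg.norm(tgt-cur)/st,np.linalg.norm(dr)/0.13))))
        start=cur.copy()
        for k in range(n):
            d=Rm.as_matrix().T@((tgt-start)/n)
            q=R.from_rotvec(dr/n)
            rows.append([h]+[round(float(x)/1000,4) for x in d]+[round(float(x),4) for x in dr/n]); Rm=Rm*q
        cur=tgt
        for k in range(w[5] if len(w)>5 else 0): rows.append([h,0,0,0,0,0,0])
    print(len(rows),'rows'); print('[['+',\n'.join(json.dumps([0 if abs(x)<5e-5 else x for x in r]) for r in rows)+']]')
def show():
    p,M,psi,s=pose(); print('t',round(s['clock'],2),'p',p.round(1),'psi',round(psi,4),'tilt',M[:2,2].round(4),'F',s['contact_force'].round(1),'w',round(s['gripper_width'],1),'q',s['joints'].round(2))
E
python3 - <<'E'
from plan import *
show(); plan([(530,90,300,0)],1)
E
```

```text
t 0.15 p [279.9 558.3 230.5] psi -0.4649 tilt [-0.0006 -0.0015] F [-0.9 -1.3  0.3] w 85.4 q [ 1.36  0.39  0.01 -0.   -1.19 -0.26]
14 rows
[[[1, 0.031, 0.0219, -0.0049, 0.0001, 0, -0.0332],
[1, 0.0302, 0.0229, -0.0049, 0.0001, 0, -0.0332],
[1, 0.0294, 0.0239, -0.0049, 0.0001, 0, -0.0332],
[1, 0.0286, 0.0249, -0.0049, 0.0001, 0, -0.0332],
[1, 0.0278, 0.0258, -0.0049, 0.0001, 0, -0.0332],
[1, 0.0269, 0.0267, -0.0049, 0.0001, 0, -0.0332],
[1, 0.026, 0.0276, -0.0049, 0.0001, 0, -0.0332],
[1, 0.0251, 0.0284, -0.0049, 0.0001, 0, -0.0332],
[1, 0.0241, 0.0293, -0.0049, 0.0001, 0, -0.0332],
[1, 0.0231, 0.03, -0.0049, 0.0001, 0, -0.0332],
[1, 0.0221, 0.0308, -0.005, 0.0001, 0, -0.0332],
[1, 0.0211, 0.0315, -0.005, 0.0001, 0, -0.0332],
[1, 0.02, 0.0322, -0.005, 0.0001, 0, -0.0332],
[1, 0.019, 0.0328, -0.005, 0.0001, 0, -0.0332]]]
```

Call:
drive_tool --moves '[[[1, 0.031, 0.022, -0.005, 0, 0, -0.033], [1, 0.03, 0.023, -0.005, 0, 0, -0.033], [1, 0.029, 0.024, -0.005, 0, 0, -0.033], [1, 0.029, 0.025, -0.005, 0, 0, -0.033], [1, 0.028, 0.026, -0.005, 0, 0, -0.033], [1, 0.027, 0.027, -0.005, 0, 0, -0.033], [1, 0.026, 0.028, -0.005, 0, 0, -0.033], [1, 0.025, 0.028, -0.005, 0, 0, -0.033], [1, 0.024, 0.029, -0.005, 0, 0, -0.033], [1, 0.023, 0.03, -0.005, 0, 0, -0.033], [1, 0.022, 0.031, -0.005, 0, 0, -0.033], [1, 0.021, 0.032, -0.005, 0, 0, -0.033], [1, 0.02, 0.032, -0.005, 0, 0, -0.033], [1, 0.019, 0.033, -0.005, 0, 0, -0.033]]]'

```text
clock: 1.55
position: [537.9, 75.6, 299.4]
ee_rot: [1.0, 0.013, -0.003, 0.004]
contact_force: [0.5, 1.1, 0.3]
gripper_width: 85.3
```

```bash
python3 - <<'E'
from plan import *
from snap import snap
show(); snap('wrist','wA'); show()
plan([(530,-210,300,0)],1)
E
```

```text
t 1.55 p [537.9  75.6 299.4] psi 0.0254 tilt [-0.0066 -0.0085] F [0.5 1.1 0.3] w 85.3 q [ 0.44  0.21 -0.07  0.01 -1.3   1.15]
t 1.6 p [540.3  71.8 300.2] psi 0.0224 tilt [-0.0047 -0.0104] F [ 3.8 -0.9  2. ] w 85.4 q [ 0.43  0.21 -0.07  0.01 -1.3   1.16]
8 rows
[[[1, -0.0021, 0.0352, 0.0004, 0.0013, 0.0006, 0.0028],
[1, -0.002, 0.0352, 0.0003, 0.0013, 0.0006, 0.0028],
[1, -0.0019, 0.0352, 0.0003, 0.0013, 0.0006, 0.0028],
[1, -0.0018, 0.0352, 0.0003, 0.0013, 0.0006, 0.0028],
[1, -0.0017, 0.0352, 0.0002, 0.0013, 0.0006, 0.0028],
[1, -0.0016, 0.0352, 0.0002, 0.0013, 0.0006, 0.0028],
[1, -0.0015, 0.0352, 0.0001, 0.0013, 0.0006, 0.0028],
[1, -0.0014, 0.0352, 0.0001, 0.0013, 0.0006, 0.0028]]]
```

View pics/wA.png

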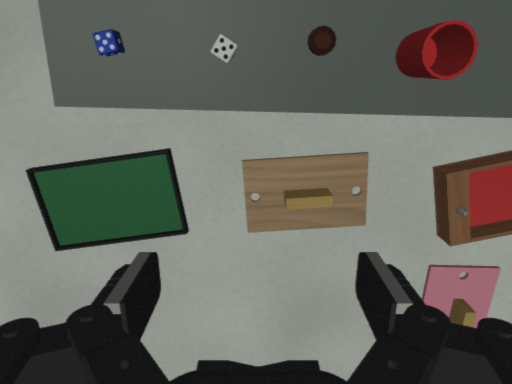

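Shot A shows the blue die (108,42), white die (224,48), dark checker (321,40), cup (437,50), tray (108,200) and cover (305,192) with holes at (255,197) and (356,190). Next is the box.

Call:
drive_tool --moves '[[[1, -0.002, 0.035, 0, 0.001, 0, 0.003], [1, -0.002, 0.035, 0, 0.001, 0, 0.003], [1, -0.002, 0.035, 0, 0.001, 0, 0.003], [1, -0.002, 0.035, 0, 0.001, 0, 0.003], [1, -0.002, 0.035, 0, 0.001, 0, 0.003], [1, -0.002, 0.035, 0, 0.001, 0, 0.003], [1, -0.002, 0.025, 0, 0.001, 0, 0.003], [1, 0, 0.01, 0, 0, 0, 0], [1, 0, 0, 0, 0, 0, 0], [1, 0, 0, 0, 0, 0, 0]]]'

```text
clock: 2.6
position: [527.7, -184.1, 298.1]
ee_rot: [1.0, -0.002, -0.006, 0.001]
contact_force: [-0.8, 0.2, -0.6]
gripper_width: 85.7
```

```bash
python3 - <<'E'
from plan import *
from snap import snap
show(); snap('wrist','wB'); show()
E
```

```text
t 2.6 p [ 527.7 -184.1  298.1] psi -0.0042 tilt [-0.0112 -0.0018] F [-0.8  0.2 -0.6] w 85.7 q [-0.04  0.24 -0.04  0.   -1.31  1.61]
t 2.65 p [ 527.8 -183.8  298.1] psi -0.0036 tilt [-0.0112 -0.0019] F [-0.4  0.5 -0.7] w 85.5 q [-0.04  0.24 -0.04  0.   -1.31  1.61]
```

View pics/wB.png

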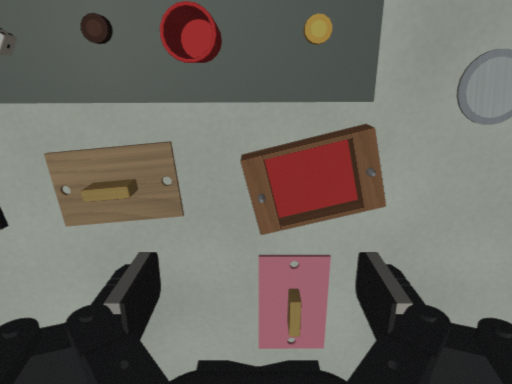

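Shot B shows the box centred near (312,180) with pins at (261,199) and (372,173), plus the cup at (190,33), dark checker (96,28), yellow checker (318,28) and cover (115,185). Next I compute coordinates.

```bash
cat > meas.py <<'E'
from geo import *
def quad(mask):
    cs,_=cv2.findContours(mask.astype(np.uint8),cv2.RETR_EXTERNAL,cv2.CHAIN_APPROX_NONE)
    c=max(cs,key=cv2.contourArea); return c.reshape(-1,2).astype(np.float32)
def rect_world(L,mask,z):
    c=quad(mask); P=cast(L,c,z)[:,:2].astype(np.float32)
    (cx,cy),(w,h),a=cv2.minAreaRect(P)
    if w<h: w,h=h,w; a+=90
    # long axis angle
    return np.array([cx,cy]),(w,h),((a+90)%180)-90
def comp(mask,seed):
    n,lab,st,ce=cv2.connectedComponentsWithStats(mask.astype(np.uint8))
    d=[np.min(np.hypot(*(np.argwhere(lab==i)[:,::-1]-seed).T)) for i in range(1,n)]
    return lab==1+int(np.argmin(d))
E
python3 - <<'E'
from meas import *
A=load('wA');B=load('wB')
for n,L in (('A',A),('B',B)):
    C=cloud(L);z=C[...,2];H=hsv(L);h,s,v=[H[...,i].astype(int) for i in range(3)]
    v0=np.zeros(z.shape,bool); v0[:250]=True
    print(n)
    for x,y in {'A':[(108,42),(224,48),(321,40)],'B':[(96,28),(318,28)]}[n]:
        blk=np.zeros(z.shape,bool); blk[max(0,y-22):y+22,x-25:x+25]=True
        hgt=np.percentile(z[blk],97); m=blk&(z>hgt-2.5); 
        m=comp(m,(x,y)); print((x,y),'top z',hgt.round(1),rect_world(L,m,hgt), 'cen',C[m].mean(0).round(1))
    # cup rim
    m=v0&(z>70)&(z<90); m=comp(m,(440,45) if n=='A' else (190,30)); c=quad(m); P=cast(L,c,75)[:,:2].astype(np.float32); print('cup rim',cv2.minEnclosingCircle(P),P[:,0].max()if 0 else '')
    # cover plate: z 3..9
    seed=(305,165) if n=='A' else (120,160)
    m=v0&(z>3.5)&(z<50); m=comp(m,seed)
    top=m&(z<9); print('plate top pts mean z',np.median(z[top]).round(2)); hullm=m.copy()
    print('cover rect',rect_world(L,top,6))
    if n=='B':
        m=v0&(z>3.5)&(z<60); m=comp(m,(310,150)); t=m&(z>32)&(z<38); print('box top',np.median(z[t]),rect_world(L,t,35))
        r=v0&(s>150)&((h<6)|(h>174))&(z<12); r=comp(r,(310,180)); print('box floor',np.median(z[r]),rect_world(L,r,5))
    if n=='A':
        m=v0&(z>2)&(z<20)&(v<40); 
        g=v0&(h>50)&(h<85)&(s>120); g=comp(g,(108,200)); print('tray floor',np.median(z[g]),rect_world(L,g,4))
E
```

```text
A
(108, 42) top z 24.9 (array([648.61236572, 248.26629639]), (24.108720779418945, 23.48073387145996), -76.69696140289307) cen [648.6 248.2  25.8]
(224, 48) top z 24.8 (array([645.38812256, 115.79988098]), (23.493486404418945, 23.365009307861328), -31.017803192138672) cen [645.3 115.7  27.7]
(321, 40) top z 15.1 (array([657.84918213,   2.76267242]), (30.481979370117188, 29.748750686645508), -88.42857444286346) cen [657.8   3.   16.2]
cup rim ((646.669189453125, -113.65498352050781), 28.84308433532715) 
plate top pts mean z 6.16
cover rect (array([466.69580078,   7.39930725]), (166.0388946533203, 104.87393951416016), -84.84887266159058)
tray floor 4.625520203486246 (array([448.01049805, 273.77261353]), (179.21356201171875, 109.9089126586914), -80.51639366149902)
B
(96, 28) top z 14.9 (array([657.79077148,   1.54294205]), (31.14044189453125, 29.9472599029541), 89.83290100097656) cen [657.6   0.7  16.6]
(318, 28) top z 15.1 (array([ 656.27978516, -252.63284302]), (30.837234497070312, 29.95844841003418), -45.859073638916016) cen [ 656.5 -252.6   15.5]
cup rim ((645.9800415039062, -115.62864685058594), 27.978464126586914) 
plate top pts mean z 6.12
cover rect (array([466.48352051,   6.84862518]), (167.32118225097656, 104.68558502197266), -84.8456392288208)
box top 35.11399452203784 (array([ 477.47412109, -254.34344482]), (165.6578369140625, 104.51921081542969), -76.03338050842285)
box floor 5.674765528799526 (array([ 473.134552, -255.965271]), (111.45840454101562, 85.76570129394531), -76.01768112182617)
```

```bash
python3 - <<'E'
from plan import *
plan([(645.4,115,90,np.radians(-31),0.6,2)],0.6)
E
```

```text
12 rows
[[[0.6, 0.0119, -0.03, 0.0206, 0.0005, 0.001, 0.0538],
[0.6, 0.0102, -0.0305, 0.0206, 0.0005, 0.001, 0.0538],
[0.6, 0.0086, -0.031, 0.0207, 0.0005, 0.001, 0.0538],
[0.6, 0.0069, -0.0314, 0.0207, 0.0005, 0.001, 0.0538],
[0.6, 0.0051, -0.0318, 0.0207, 0.0005, 0.001, 0.0538],
[0.6, 0.0034, -0.032, 0.0207, 0.0005, 0.001, 0.0538],
[0.6, 0.0017, -0.0321, 0.0208, 0.0005, 0.001, 0.0538],
[0.6, -0.0001, -0.0321, 0.0208, 0.0005, 0.001, 0.0538],
[0.6, -0.0018, -0.0321, 0.0208, 0.0005, 0.001, 0.0538],
[0.6, -0.0036, -0.0319, 0.0208, 0.0005, 0.001, 0.0538],
[0.6, 0, 0, 0, 0, 0, 0],
[0.6, 0, 0, 0, 0, 0, 0]]]
```

Call:
drive_tool --moves '[[[0.6, 0.012, -0.03, 0.021, 0.001, 0.001, 0.054], [0.6, 0.01, -0.031, 0.021, 0.001, 0.001, 0.054], [0.6, 0.009, -0.031, 0.021, 0.001, 0.001, 0.054], [0.6, 0.007, -0.031, 0.021, 0.001, 0.001, 0.054], [0.6, 0.005, -0.032, 0.021, 0, 0.001, 0.054], [0.6, 0.003, -0.032, 0.021, 0, 0.001, 0.054], [0.6, 0.002, -0.032, 0.021, 0, 0.001, 0.054], [0.6, 0, -0.032, 0.021, 0, 0.001, 0.054], [0.6, -0.002, -0.032, 0.021, 0, 0.001, 0.054], [0.6, -0.004, -0.032, 0.021, 0, 0.001, 0.054], [0.6, 0, 0, 0, 0, 0, 0], [0.6, 0, 0, 0, 0, 0, 0]]]'

```text
clock: 3.85
position: [651.3, 143.2, 83.0]
ee_rot: [0.963, -0.269, 0.004, -0.0]
contact_force: [0.2, -0.3, -0.0]
gripper_width: 51.4
```

```bash
python3 - <<'E'
from plan import *
show()
plan([(645.4,115,40,np.radians(-31),0.6,1),(645.4,115,5,np.radians(-31),0.6,2,20)],0.6,step=25)
E
```

```text
t 3.85 p [651.3 143.2  83. ] psi -0.5449 tilt [ 0.0077 -0.0019] F [ 0.2 -0.3 -0. ] w 51.4 q [ 0.46  0.58 -0.07  0.01 -0.92  0.56]
8 rows
[[[0.6, 0.0031, 0.0091, 0.0143, -0.0008, -0.0025, -0.0013],
[0.6, 0.0031, 0.0091, 0.0143, -0.0008, -0.0025, -0.0013],
[0.6, 0.0031, 0.0091, 0.0143, -0.0008, -0.0025, -0.0013],
[0.6, 0, 0, 0, 0, 0, 0],
[0.6, 0, 0, 0.0175, 0, 0, 0],
[0.6, 0, 0, 0.0175, 0, 0, 0],
[0.6, 0, 0, 0, 0, 0, 0],
[0.6, 0, 0, 0, 0, 0, 0]]]
```

```bash
python3 - <<'E'
s=open('plan.py').read()
s=s.replace("        start=cur.copy()\n","        start=cur.copy(); n=n if n==1 else n+2; wt=np.ones(n)\n        if n>2: wt[-1]=.2; wt[-2]=.5; wt[0]=.6\n        wt/=wt.sum()\n")
s=s.replace("(tgt-start)/n)","(tgt-start)*wt[k])").replace("dr/n)\n","dr*wt[k])\n").replace("in dr/n]","in dr*wt[k]]")
open('plan.py','w').write(s)
from plan import *
plan([(645.4,115,40,np.radians(-31),0.6,2)],0.6,step=25)
E
```

```text
7 rows
[[[0.6, 0.0017, 0.005, 0.0078, -0.0004, -0.0014, -0.0007],
[0.6, 0.0028, 0.0083, 0.013, -0.0007, -0.0023, -0.0011],
[0.6, 0.0028, 0.0083, 0.013, -0.0007, -0.0023, -0.0011],
[0.6, 0.0014, 0.0041, 0.0065, -0.0004, -0.0012, -0.0006],
[0.6, 0.0006, 0.0017, 0.0026, -0.0001, -0.0005, -0.0002],
[0.6, 0, 0, 0, 0, 0, 0],
[0.6, 0, 0, 0, 0, 0, 0]]]
```

Call:
drive_tool --moves '[[[0.6, 0.002, 0.005, 0.007, 0, -0.001, -0.001], [0.6, 0.003, 0.008, 0.012, -0.001, -0.002, -0.001], [0.6, 0.003, 0.008, 0.012, -0.001, -0.002, -0.001], [0.6, 0.001, 0.004, 0.006, 0, -0.001, 0], [0.6, 0.001, 0.002, 0.002, 0, 0, 0], [0.6, 0, 0, 0, 0, 0, 0], [0.6, 0, 0, 0, 0, 0, 0]]]'

```text
clock: 4.55
position: [644.9, 109.2, 43.4]
ee_rot: [0.963, -0.269, 0.001, -0.001]
contact_force: [1.1, -0.1, 0.1]
gripper_width: 51.2
```

```bash
python3 - <<'E'
from plan import *
show()
plan([(645.4,115,5,np.radians(-31),0.6,1)],0.6,step=15)
E
```

```text
t 4.55 p [644.9 109.2  43.4] psi -0.5445 tilt [0.003  0.0007] F [ 1.1 -0.1  0.1] w 51.2 q [ 0.41  0.61 -0.13  0.   -0.83  0.61]
6 rows
[[[0.6, -0.0005, -0.0009, 0.007, -0.0004, -0.0004, -0.0006],
[0.6, -0.0008, -0.0015, 0.0116, -0.0006, -0.0007, -0.001],
[0.6, -0.0008, -0.0016, 0.0116, -0.0006, -0.0007, -0.001],
[0.6, -0.0004, -0.0008, 0.0058, -0.0003, -0.0003, -0.0005],
[0.6, -0.0002, -0.0003, 0.0023, -0.0001, -0.0001, -0.0002],
[0.6, 0, 0, 0, 0, 0, 0]]]
```

```bash
python3 - <<'E'
from plan import *
from snap import snap
snap('wrist','w1'); show()
plan([(645.4,115,43,np.radians(-31),0.6,1)],0.6,step=15)
from meas import *
L=load('w1');C=cloud(L);z=C[...,2]
H=hsv(L); m=(z>20)&(z<28)&(np.hypot(C[...,0]-645,C[...,1]-115)<25)
print(rect_world(L,m,24),C[m].mean(0))
E
```

```text
t 4.6 p [645.  109.4  43.5] psi -0.5444 tilt [0.0031 0.0007] F [ 0.3 -0.3 -0.2] w 51.5 q [ 0.42  0.61 -0.13  0.   -0.83  0.61]
2 rows
[[[0.6, -0.0026, -0.005, 0.0005, -0.0022, -0.0023, -0.0033],
[0.6, 0, 0, 0, 0, 0, 0]]]
(array([647.47772217, 114.97747803]), (24.85149574279785, 23.66040802001953), -31.106502532958984) [647.30873619 114.99024202  23.80232981]
```

View pics/w1.png

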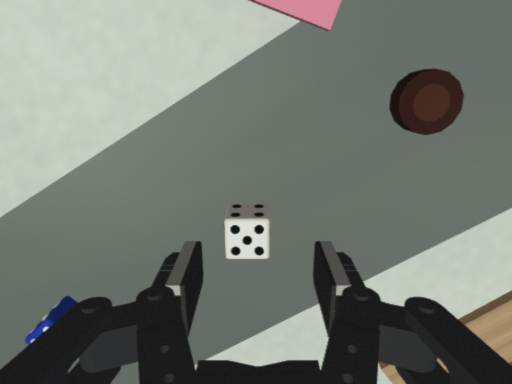

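The die, at (246,232), lies squarely between the open fingers and about 5 mm off centre along the jaw axis. I correct that while descending and then grasp.

```bash
python3 - <<'E'
from plan import *
plan([(647,115,6,np.radians(-31),0.6,1)],0.6,step=15)
E
```

```text
6 rows
[[[0.6, -0.0002, -0.0011, 0.0068, -0.0004, -0.0004, -0.0006],
[0.6, -0.0004, -0.0018, 0.0114, -0.0007, -0.0007, -0.001],
[0.6, -0.0004, -0.0018, 0.0114, -0.0007, -0.0007, -0.001],
[0.6, -0.0002, -0.0009, 0.0057, -0.0003, -0.0004, -0.0005],
[0.6, -0.0001, -0.0004, 0.0023, -0.0001, -0.0001, -0.0002],
[0.6, 0, 0, 0, 0, 0, 0]]]
```

Call:
drive_tool --moves '[[[0.6, 0, -0.001, 0.007, 0, 0, -0.001], [0.6, 0, -0.002, 0.011, -0.001, -0.001, -0.001], [0.6, 0, -0.002, 0.011, -0.001, -0.001, -0.001], [0.6, 0, -0.001, 0.006, 0, 0, 0], [0.6, 0, 0, 0.001, 0, 0, 0], [0.6, 0, 0, 0, 0, 0, 0], [0.1, 0, 0, 0, 0, 0, 0], [0.1, 0, 0, 0, 0, 0, 0], [0.1, 0, 0, 0, 0, 0, 0], [0.1, 0, 0, 0, 0, 0, 0]]]'

```text
clock: 5.6
position: [649.4, 116.4, 5.1]
ee_rot: [0.964, -0.266, 0.001, -0.001]
contact_force: [-0.2, 0.3, 0.0]
gripper_width: 22.8
```

```bash
python3 - <<'E'
from plan import *
show()
b=np.radians(-76.03); by=-np.array([np.cos(b),np.sin(b)]); c=np.array([477.5,-254.3]); print('box y dir',by)
d=c+27*by; k=c-27*by; print('die',d,'chk',k)
plan([(600,20,130,-0.8),(d[0],d[1],110,b,0.1,2)],0.1)
E
```

```text
t 5.6 p [649.4 116.4   5.1] psi -0.5393 tilt [0.0022 0.0006] F [-0.2  0.3  0. ] w 22.8 q [ 0.42  0.66 -0.14  0.   -0.76  0.61]
box y dir [-0.24141382  0.97042226]
die [ 470.98182695 -228.09859889] chk [ 484.01817305 -280.50140111]
19 rows
[[[0.1, 0.0008, 0.0122, -0.0142, -0.0002, -0.0002, 0.0295],
[0.1, 0.002, 0.0203, -0.0236, -0.0003, -0.0003, 0.0492],
[0.1, 0.003, 0.0202, -0.0236, -0.0003, -0.0003, 0.0492],
[0.1, 0.004, 0.02, -0.0236, -0.0003, -0.0003, 0.0492],
[0.1, 0.0049, 0.0198, -0.0236, -0.0003, -0.0003, 0.0492],
[0.1, 0.0029, 0.0098, -0.0118, -0.0002, -0.0001, 0.0246],
[0.1, 0.0013, 0.0039, -0.0047, -0.0001, -0.0001, 0.0098],
[0.1, 0.0064, 0.0192, 0.0014, 0, 0, 0.0381],
[0.1, 0.0118, 0.0315, 0.0024, 0, 0, 0.0635],
[0.1, 0.0138, 0.0307, 0.0024, 0, 0, 0.0635],
[0.1, 0.0157, 0.0298, 0.0024, 0, 0, 0.0635],
[0.1, 0.0176, 0.0287, 0.0024, 0, 0, 0.0635],
[0.1, 0.0194, 0.0276, 0.0024, 0, 0, 0.0635],
[0.1, 0.0211, 0.0263, 0.0024, 0, 0, 0.0635],
[0.1, 0.0227, 0.0249, 0.0024, 0, 0, 0.0635],
[0.1, 0.0121, 0.0117, 0.0012, 0, 0, 0.0317],
[0.1, 0.005, 0.0045, 0.0005, 0, 0, 0.0127],
[0.1, 0, 0, 0, 0, 0, 0],
[0.1, 0, 0, 0, 0, 0, 0]]]
```

Call:
drive_tool --moves '[[[0.1, 0.001, 0.012, -0.014, 0, 0, 0.03], [0.1, 0.002, 0.02, -0.024, 0, 0, 0.049], [0.1, 0.003, 0.02, -0.024, 0, 0, 0.049], [0.1, 0.004, 0.02, -0.024, 0, 0, 0.049], [0.1, 0.005, 0.02, -0.024, 0, 0, 0.049], [0.1, 0.003, 0.01, -0.012, 0, 0, 0.025], [0.1, 0.003, 0.01, -0.002, 0, 0, 0.01], [0.1, 0.006, 0.019, 0.001, 0, 0, 0.038], [0.1, 0.012, 0.031, 0.002, 0, 0, 0.063], [0.1, 0.014, 0.031, 0.002, 0, 0, 0.063], [0.1, 0.016, 0.03, 0.002, 0, 0, 0.063], [0.1, 0.018, 0.029, 0.002, 0, 0, 0.063], [0.1, 0.019, 0.028, 0.002, 0, 0, 0.063], [0.1, 0.021, 0.026, 0.002, 0, 0, 0.063], [0.1, 0.022, 0.025, 0.002, 0, 0, 0.063], [0.1, 0.008, 0.007, 0.001, 0, 0, 0.03], [0.1, 0, 0, 0, 0, 0, 0], [0.1, 0, 0, 0, 0, 0, 0]]]'

```text
clock: 7.4
position: [444.5, -235.5, 109.1]
ee_rot: [0.777, -0.629, -0.009, 0.004]
contact_force: [0.0, -0.2, 0.3]
gripper_width: 22.7
```

```bash
python3 - <<'E'
from plan import *
show()
b=np.radians(-76.03)
plan([(471,-228,100,b,0.1,2)],0.1,step=25)
E
```

```text
t 7.4 p [ 444.5 -235.5  109.1] psi -1.3612 tilt [-0.0192  0.0047] F [ 0.  -0.2  0.3] w 22.7 q [-0.16  0.32 -0.44 -0.   -0.83  0.38]
6 rows
[[[0.1, -0.0005, -0.0072, 0.0022, 0.0046, 0.0023, -0.0089],
[0.1, -0.0007, -0.012, 0.0038, 0.0077, 0.0039, -0.0148],
[0.1, -0.0003, -0.006, 0.0019, 0.0038, 0.0019, -0.0074],
[0.1, -0.0001, -0.0024, 0.0008, 0.0015, 0.0008, -0.003],
[0.1, 0, 0, 0, 0, 0, 0],
[0.1, 0, 0, 0, 0, 0, 0]]]
```

Call:
drive_tool --moves '[[[0.1, 0, -0.007, 0.002, 0.005, 0.002, -0.009], [0.1, -0.001, -0.011, 0.004, 0.007, 0.004, -0.014], [0.1, 0, -0.006, 0.002, 0.004, 0.002, -0.007], [0.1, 0, -0.001, 0.001, 0.001, 0.001, -0.002], [0.1, 0, 0, 0, 0, 0, 0]]]'

```text
clock: 7.9
position: [473.5, -225.2, 98.4]
ee_rot: [0.79, -0.613, 0.001, -0.0]
contact_force: [-0.1, -0.1, -0.4]
gripper_width: 22.7
```

```bash
python3 - <<'E'
from plan import *
from snap import snap
snap('wrist','w2');show()
b=np.radians(-76.03)
plan([(471,-228,11,b,0.1,2)],0.1,step=20)
E
```

```text
t 7.95 p [ 473.5 -225.3   98.5] psi -1.3195 tilt [ 0.0018 -0.0007] F [-0.2 -0.4 -0.8] w 22.9 q [-0.13  0.36 -0.42  0.   -0.8   0.39]
9 rows
[[[0.1, 0.0002, 0.0004, 0.0099, -0.0002, -0.0001, 0.0008],
[0.1, 0.0004, 0.0006, 0.0165, -0.0003, -0.0002, 0.0014],
[0.1, 0.0004, 0.0006, 0.0165, -0.0003, -0.0002, 0.0014],
[0.1, 0.0004, 0.0006, 0.0165, -0.0003, -0.0002, 0.0014],
[0.1, 0.0004, 0.0006, 0.0165, -0.0003, -0.0002, 0.0014],
[0.1, 0.0002, 0.0003, 0.0083, -0.0001, -0.0001, 0.0007],
[0.1, 0.0001, 0.0001, 0.0033, -0.0001, 0, 0.0003],
[0.1, 0, 0, 0, 0, 0, 0],
[0.1, 0, 0, 0, 0, 0, 0]]]
```

View pics/w2.png

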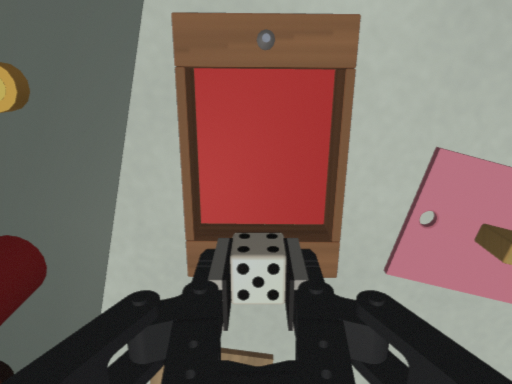

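The view shows the held die over the well, with the near pin at (265,39). The white die is firm in the fingers, so I lower and release it.

Call:
drive_tool --moves '[[[0.1, 0, 0.001, 0.01, 0, 0, 0.001], [0.1, 0, 0.001, 0.016, 0, 0, 0.001], [0.1, 0, 0.001, 0.016, 0, 0, 0.001], [0.1, 0, 0.001, 0.016, 0, 0, 0.001], [0.1, 0, 0, 0.016, 0, 0, 0.001], [0.1, 0, 0, 0.008, 0, 0, 0], [0.1, 0, 0, 0.002, 0, 0, 0], [0.1, 0, 0, 0, 0, 0, 0]]]'

```text
clock: 8.75
position: [468.1, -226.7, 9.7]
ee_rot: [0.788, -0.616, 0.001, -0.0]
contact_force: [-1.0, 0.6, 0.4]
gripper_width: 23.0
```

```bash
python3 - <<'E'
from plan import *
show()
E
```

```text
t 8.75 p [ 468.1 -226.7    9.7] psi -1.3263 tilt [ 0.002  -0.0005] F [-1.   0.6  0.4] w 23.0 q [-0.14  0.49 -0.51  0.   -0.58  0.38]
```

Call:
drive_tool --moves '[[[0.42, 0, 0, 0, 0, 0, 0], [0.42, 0, 0, 0, 0, 0, 0], [0.42, 0, 0, 0, 0, 0, 0], [0.42, 0, 0, -0.012, 0, 0, 0], [0.42, 0, 0, -0.025, 0, 0, 0], [0.42, 0, 0, -0.03, 0, 0, 0], [0.42, 0, 0, -0.025, 0, 0, 0], [0.42, 0, 0, -0.015, 0, 0, 0]]]'

```text
clock: 9.55
position: [468.1, -226.9, 124.8]
ee_rot: [0.788, -0.615, 0.002, -0.001]
contact_force: [0.9, -0.6, -0.3]
gripper_width: 35.6
```

```bash
python3 - <<'E'
from plan import *
show()
plan([(657.8,1.8,100,np.radians(-76.03),0.65,2)],0.65)
E
```

```text
t 9.55 p [ 468.1 -226.9  124.8] psi -1.3256 tilt [ 0.0045 -0.0015] F [ 0.9 -0.6 -0.3] w 35.6 q [-0.14  0.31 -0.4   0.   -0.85  0.38]
12 rows
[[[0.65, -0.0127, -0.0173, 0.0018, -0.0003, -0.0002, 0.0001],
[0.65, -0.0212, -0.0288, 0.003, -0.0005, -0.0003, 0.0002],
[0.65, -0.0212, -0.0288, 0.003, -0.0005, -0.0003, 0.0002],
[0.65, -0.0212, -0.0288, 0.003, -0.0005, -0.0003, 0.0002],
[0.65, -0.0212, -0.0288, 0.003, -0.0005, -0.0003, 0.0002],
[0.65, -0.0212, -0.0288, 0.003, -0.0005, -0.0003, 0.0002],
[0.65, -0.0212, -0.0288, 0.003, -0.0005, -0.0003, 0.0002],
[0.65, -0.0212, -0.0288, 0.003, -0.0005, -0.0003, 0.0002],
[0.65, -0.0106, -0.0144, 0.0015, -0.0002, -0.0002, 0.0001],
[0.65, -0.0042, -0.0058, 0.0006, -0.0001, -0.0001, 0],
[0.65, 0, 0, 0, 0, 0, 0],
[0.65, 0, 0, 0, 0, 0, 0]]]
```

Call:
drive_tool --moves '[[[0.65, -0.013, -0.017, 0, 0, 0, 0], [0.65, -0.021, -0.029, 0.001, 0, 0, 0], [0.65, -0.021, -0.029, 0.002, 0, 0, 0], [0.65, -0.021, -0.029, 0.003, 0, 0, 0], [0.65, -0.021, -0.029, 0.003, 0, 0, 0], [0.65, -0.021, -0.029, 0.003, 0, 0, 0], [0.65, -0.021, -0.029, 0.003, 0, 0, 0], [0.65, -0.018, -0.025, 0.003, 0, 0, 0], [0.65, -0.008, -0.01, 0.005, 0, 0, 0], [0.65, 0, 0, 0.005, 0, 0, 0], [0.65, 0, 0, 0, 0, 0, 0]]]'

```text
clock: 10.65
position: [657.2, -4.8, 117.6]
ee_rot: [0.788, -0.616, 0.012, -0.008]
contact_force: [-0.3, -0.1, -0.0]
gripper_width: 55.5
```

```bash
python3 - <<'E'
from plan import *
show()
from snap import snap
snap('wrist','w3')
from meas import *
L=load('w3');C=cloud(L);z=C[...,2]
m=(z>10)&(z<19)&(np.hypot(C[...,0]-658,C[...,1]-2)<30)
c=quad(m); print(cv2.minEnclosingCircle(cast(L,c,14)[:,:2].astype(np.float32)),C[m].mean(0))
plan([(657.8,1.8,25,np.radians(-76.03),0.65,1)],0.65,step=20)
E
```

```text
t 10.65 p [657.2  -4.8 117.6] psi -1.3273 tilt [ 0.0299 -0.002 ] F [-0.3 -0.1 -0. ] w 55.5 q [ 0.24  0.52 -0.08  0.01 -0.94 -0.01]
((658.6951904296875, 1.4944778680801392), 16.190765380859375) [658.61279886   1.26411257  13.94744426]
8 rows
[[[0.65, -0.0008, 0.0001, 0.0105, -0.0033, -0.0011, -0.0001],
[0.65, -0.0014, 0.0001, 0.0176, -0.0055, -0.0018, -0.0001],
[0.65, -0.0014, 0, 0.0176, -0.0055, -0.0018, -0.0001],
[0.65, -0.0013, -0.0001, 0.0176, -0.0055, -0.0018, -0.0001],
[0.65, -0.0013, -0.0002, 0.0176, -0.0055, -0.0018, -0.0001],
[0.65, -0.0006, -0.0002, 0.0088, -0.0028, -0.0009, 0],
[0.65, -0.0003, -0.0001, 0.0035, -0.0011, -0.0004, 0],
[0.65, 0, 0, 0, 0, 0, 0]]]
```

View pics/w3.png

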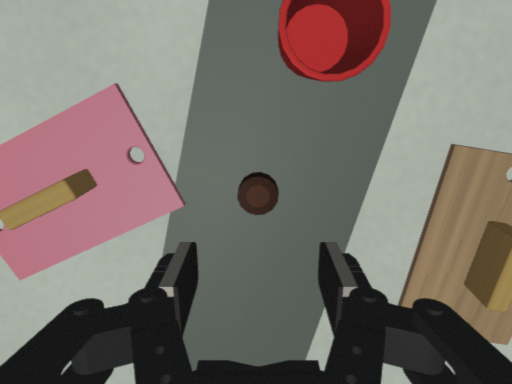

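The dark checker, at (258,193), lies between the fingers. I descend and grasp it.

Call:
drive_tool --moves '[[[0.65, -0.001, 0.001, 0.011, -0.004, -0.001, 0], [0.65, -0.001, 0, 0.018, -0.006, -0.002, 0], [0.65, -0.001, 0, 0.018, -0.006, -0.002, 0], [0.65, -0.001, 0, 0.018, -0.006, -0.002, 0], [0.65, -0.001, 0, 0.018, -0.005, -0.002, 0], [0.65, -0.001, 0, 0.009, -0.003, -0.001, 0], [0.65, 0, 0, 0.003, 0, 0, 0], [0.65, 0, 0, 0, 0, 0, 0]]]'

```text
clock: 11.5
position: [652.5, -3.4, 12.7]
ee_rot: [0.786, -0.618, -0.004, 0.003]
contact_force: [0.2, 0.3, -0.8]
gripper_width: 55.4
```

```bash
python3 - <<'E'
from plan import *
show()
plan([(658.7,1.5,5,np.radians(-76.03),0.65,1)],0.65,step=20)
E
```

```text
t 11.5 p [652.5  -3.4  12.7] psi -1.3325 tilt [-0.0097 -0.0005] F [ 0.2  0.3 -0.8] w 55.4 q [ 0.24  0.65 -0.15 -0.   -0.79 -0.  ]
2 rows
[[[0.65, -0.0033, -0.0073, 0.0076, 0.0096, 0.0018, -0.0055],
[0.65, 0, 0, 0, 0, 0, 0]]]
```

Call:
drive_tool --moves '[[[0.65, -0.003, -0.005, 0.004, 0.007, 0.001, -0.004], [0.65, -0.001, -0.002, 0.003, 0.003, 0, -0.001], [0.65, 0, 0, 0, 0, 0, 0], [0.2, 0, 0, 0, 0, 0, 0], [0.2, 0, 0, 0, 0, 0, 0], [0.2, 0, 0, 0, 0, 0, 0], [0.2, 0, 0, 0, 0, 0, 0]]]'

```text
clock: 12.2
position: [661.1, 3.4, 8.8]
ee_rot: [0.788, -0.615, 0.002, -0.003]
contact_force: [-0.1, -0.0, -1.2]
gripper_width: 28.7
```

```bash
python3 - <<'E'
from plan import *
show()
b=np.radians(-76.03)
plan([(640,-10,90,b),(484,-280.5,110,b,0.2,2)],0.2)
E
```

```text
t 12.2 p [661.1   3.4   8.8] psi -1.3259 tilt [0.0078 0.0021] F [-0.1 -0.  -1.2] w 28.7 q [ 0.25  0.66 -0.14 -0.   -0.77 -0.  ]
17 rows
[[[0.2, 0.0014, 0.0042, -0.0148, -0.0015, 0, 0.0002],
[0.2, 0.0024, 0.007, -0.0246, -0.0024, 0, 0.0003],
[0.2, 0.0024, 0.0071, -0.0246, -0.0024, 0, 0.0003],
[0.2, 0.0012, 0.0036, -0.0123, -0.0012, 0, 0.0002],
[0.2, 0.0005, 0.0014, -0.0049, -0.0005, 0, 0.0001],
[0.2, 0.0163, 0.0157, -0.0014, 0, 0, 0],
[0.2, 0.0271, 0.0261, -0.0024, 0, 0, 0],
[0.2, 0.0271, 0.0261, -0.0024, 0, 0, 0],
[0.2, 0.0271, 0.0261, -0.0024, 0, 0, 0],
[0.2, 0.0271, 0.0261, -0.0024, 0, 0, 0],
[0.2, 0.0271, 0.0261, -0.0024, 0, 0, 0],
[0.2, 0.0271, 0.0261, -0.0024, 0, 0, 0],
[0.2, 0.0271, 0.0261, -0.0024, 0, 0, 0],
[0.2, 0.0135, 0.0131, -0.0012, 0, 0, 0],
[0.2, 0.0054, 0.0052, -0.0005, 0, 0, 0],
[0.2, 0, 0, 0, 0, 0, 0],
[0.2, 0, 0, 0, 0, 0, 0]]]
```

The width of 28.7 mm is below the 32 mm diameter. The TCP sits at 8.8, so the tips probably hold only the rim. I reopen, go lower and grasp again.

Call:
drive_tool --moves '[[[0.5, 0, 0, 0, 0, 0, 0], [0.5, 0, 0, 0, 0, 0, 0], [0.5, 0, 0, 0, 0, 0, 0], [0.5, 0.001, 0.001, 0.003, -0.004, 0, 0], [0.5, 0, 0, 0.002, -0.003, 0, 0], [0.5, 0, 0, 0, 0, 0, 0]]]'

```text
clock: 12.8
position: [660.2, 1.9, 3.2]
ee_rot: [0.788, -0.616, 0.0, -0.0]
contact_force: [-0.4, -0.6, -0.4]
gripper_width: 42.7
```

```bash
python3 - <<'E'
from plan import *
show()
from snap import snap
snap('wrist','w4')
plan([(658.7,1.5,4,np.radians(-76.03),0.5,1)],0.5,step=20)
E
```

```text
t 12.8 p [660.2   1.9   3.2] psi -1.3263 tilt [0.0003 0.0003] F [-0.4 -0.6 -0.4] w 42.7 q [ 0.25  0.66 -0.14 -0.   -0.76 -0.  ]
2 rows
[[[0.5, 0, 0.0016, -0.0007, -0.0004, 0.0002, 0.0007],
[0.5, 0, 0, 0, 0, 0, 0]]]
```

View pics/w4.png

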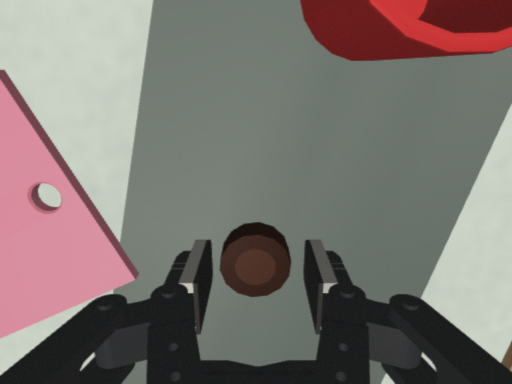

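The checker, at (255,259), is centred between the pads at the right height. I close.

Call:
drive_tool --moves '[[[0.2, 0, 0, 0, 0, 0, 0], [0.2, 0, 0, 0, 0, 0, 0], [0.2, 0, 0, 0, 0, 0, 0], [0.2, 0, 0, 0, 0, 0, 0]]]'

```text
clock: 13.25
position: [660.6, 2.0, 3.7]
ee_rot: [0.788, -0.616, 0.0, -0.0]
contact_force: [-1.0, 0.8, 0.1]
gripper_width: 29.0
```

```bash
python3 - <<'E'
from plan import *
show()
b=np.radians(-76.03)
plan([(640,-10,90,b),(484,-280.5,110,b,0.2,2)],0.2)
E
```

```text
t 13.25 p [660.6   2.    3.7] psi -1.3261 tilt [0.001  0.0003] F [-1.   0.8  0.1] w 29.0 q [ 0.25  0.66 -0.14 -0.   -0.77 -0.  ]
17 rows
[[[0.2, 0.0012, 0.0041, -0.0157, -0.0002, 0, 0.0002],
[0.2, 0.002, 0.0069, -0.0261, -0.0003, 0, 0.0003],
[0.2, 0.002, 0.0069, -0.0261, -0.0003, 0, 0.0003],
[0.2, 0.001, 0.0035, -0.0131, -0.0002, 0, 0.0001],
[0.2, 0.0004, 0.0014, -0.0052, -0.0001, 0, 0.0001],
[0.2, 0.0163, 0.0157, -0.0014, 0, 0, 0],
[0.2, 0.0271, 0.0261, -0.0024, 0, 0, 0],
[0.2, 0.0271, 0.0261, -0.0024, 0, 0, 0],
[0.2, 0.0271, 0.0261, -0.0024, 0, 0, 0],
[0.2, 0.0271, 0.0261, -0.0024, 0, 0, 0],
[0.2, 0.0271, 0.0261, -0.0024, 0, 0, 0],
[0.2, 0.0271, 0.0261, -0.0024, 0, 0, 0],
[0.2, 0.0271, 0.0261, -0.0024, 0, 0, 0],
[0.2, 0.0135, 0.0131, -0.0012, 0, 0, 0],
[0.2, 0.0054, 0.0052, -0.0005, 0, 0, 0],
[0.2, 0, 0, 0, 0, 0, 0],
[0.2, 0, 0, 0, 0, 0, 0]]]
```

Call:
drive_tool --moves '[[[0.2, 0.001, 0.004, -0.016, 0, 0, 0], [0.2, 0.002, 0.007, -0.03, 0, 0, 0], [0.2, 0.002, 0.007, -0.03, 0, 0, 0], [0.2, 0.001, 0.006, -0.013, 0, 0, 0], [0.2, 0.008, 0.01, -0.005, 0, 0, 0], [0.2, 0.016, 0.016, -0.001, 0, 0, 0], [0.2, 0.027, 0.026, -0.001, 0, 0, 0], [0.2, 0.027, 0.026, -0.001, 0, 0, 0], [0.2, 0.027, 0.026, -0.001, 0, 0, 0], [0.2, 0.027, 0.026, -0.001, 0, 0, 0], [0.2, 0.027, 0.026, 0, 0, 0, 0], [0.2, 0.027, 0.026, 0, 0, 0, 0], [0.2, 0.02, 0.021, 0, 0, 0, 0], [0.2, 0.01, 0.01, 0, 0, 0, 0], [0.2, 0.002, 0.002, 0, 0, 0, 0], [0.2, 0, 0, 0, 0, 0, 0]]]'

```text
clock: 14.85
position: [453.8, -291.1, 97.6]
ee_rot: [0.785, -0.619, -0.012, 0.005]
contact_force: [-0.3, 0.8, -0.8]
gripper_width: 29.4
```

```bash
python3 - <<'E'
from plan import *
show()
b=np.radians(-76.03)
plan([(482,-280.5,80,b,0.2,2)],0.2,step=20)
E
```

```text
t 14.85 p [ 453.8 -291.1   97.6] psi -1.3355 tilt [-0.0248  0.0066] F [-0.3  0.8 -0.8] w 29.4 q [-0.27  0.39 -0.36  0.   -0.84  0.5 ]
6 rows
[[[0.2, -0.0009, -0.0079, 0.0044, 0.0059, 0.0032, -0.0022],
[0.2, -0.0015, -0.0131, 0.0075, 0.0098, 0.0054, -0.0037],
[0.2, -0.0008, -0.0065, 0.0038, 0.0049, 0.0027, -0.0018],
[0.2, -0.0003, -0.0026, 0.0015, 0.002, 0.0011, -0.0007],
[0.2, 0, 0, 0, 0, 0, 0],
[0.2, 0, 0, 0, 0, 0, 0]]]
```

Call:
drive_tool --moves '[[[0.2, -0.001, -0.008, 0.004, 0.006, 0.003, -0.002], [0.2, -0.002, -0.012, 0.007, 0.009, 0.005, -0.004], [0.2, -0.001, -0.005, 0.003, 0.005, 0.003, -0.001], [0.2, 0, 0, 0.001, 0.001, 0.001, 0], [0.2, 0, 0, 0, 0, 0, 0]]]'

```text
clock: 15.35
position: [479.9, -277.6, 79.3]
ee_rot: [0.789, -0.614, -0.001, 0.0]
contact_force: [0.0, 1.5, -0.3]
gripper_width: 29.1
```

```bash
python3 - <<'E'
from plan import *
show()
from snap import snap
snap('wrist','w5')
b=np.radians(-76.03)
plan([(482,-280.5,12,b,0.2,2)],0.2,step=20)
E
```

```text
t 15.35 p [ 479.9 -277.6   79.3] psi -1.3232 tilt [-0.0014  0.0002] F [ 0.   1.5 -0.3] w 29.1 q [-0.23  0.43 -0.36  0.   -0.79  0.48]
8 rows
[[[0.2, 0.0005, -0.0002, 0.0094, 0.0002, 0.0001, 0.0005],
[0.2, 0.0007, -0.0003, 0.0157, 0.0003, 0.0001, 0.0008],
[0.2, 0.0007, -0.0003, 0.0157, 0.0003, 0.0001, 0.0008],
[0.2, 0.0007, -0.0003, 0.0157, 0.0003, 0.0001, 0.0008],
[0.2, 0.0004, -0.0002, 0.0078, 0.0001, 0.0001, 0.0004],
[0.2, 0.0001, -0.0001, 0.0031, 0.0001, 0, 0.0002],
[0.2, 0, 0, 0, 0, 0, 0],
[0.2, 0, 0, 0, 0, 0, 0]]]
```

View pics/w5.png

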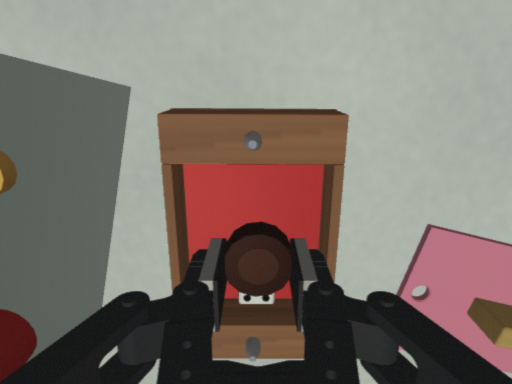

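The checker is held over the far half of the well, and the white die lies in the near half at (257,298). I lower and release.

Call:
drive_tool --moves '[[[0.2, 0.001, 0, 0.009, 0, 0, 0], [0.2, 0.001, 0, 0.016, 0, 0, 0.001], [0.2, 0.001, 0, 0.016, 0, 0, 0.001], [0.2, 0.001, 0, 0.014, 0, 0, 0.001], [0.2, 0, 0, 0.008, 0, 0, 0], [0.2, 0, 0, 0.003, 0, 0, 0], [0.2, 0, 0, 0, 0, 0, 0]]]'

```text
clock: 16.1
position: [481.3, -282.1, 10.2]
ee_rot: [0.788, -0.616, 0.0, -0.0]
contact_force: [0.6, -0.1, -0.5]
gripper_width: 29.0
```

```bash
python3 - <<'E'
from plan import *
show()
E
```

```text
t 16.1 p [ 481.3 -282.1   10.2] psi -1.3265 tilt [ 0.0009 -0.0004] F [ 0.6 -0.1 -0.5] w 29.0 q [-0.24  0.53 -0.41  0.   -0.63  0.48]
```

Call:
drive_tool --moves '[[[0.5, 0, 0, 0, 0, 0, 0], [0.5, 0, 0, 0, 0, 0, 0], [0.5, 0, 0, 0, 0, 0, 0], [0.5, 0, 0, -0.012, 0, 0, 0], [0.5, 0, 0, -0.025, 0, 0, 0], [0.5, -0.005, 0, -0.035, 0, 0, 0], [0.5, -0.012, 0, -0.035, 0, 0, 0], [0.5, -0.012, 0, -0.035, 0, 0, 0], [0.5, -0.01, 0, -0.025, 0, 0, 0], [0.5, -0.006, 0, -0.01, 0, 0, 0], [0.5, 0, 0, 0, 0, 0, 0], [0.5, 0, 0, 0, 0, 0, 0]]]'

```text
clock: 17.3
position: [470.5, -237.4, 203.1]
ee_rot: [0.788, -0.616, 0.006, -0.003]
contact_force: [-0.1, 0.6, 0.3]
gripper_width: 42.5
```

```bash
python3 - <<'E'
from plan import *
show()
from snap import snap
snap('wrist','wBox')
show()
E
```

```text
t 17.3 p [ 470.5 -237.4  203.1] psi -1.3262 tilt [ 0.0122 -0.0031] F [-0.1  0.6  0.3] w 42.5 q [-0.16  0.24 -0.28  0.   -1.04  0.4 ]
t 17.35 p [ 470.5 -237.5  202.8] psi -1.3262 tilt [ 0.0115 -0.0031] F [-0.7  0.1  0. ] w 42.3 q [-0.16  0.24 -0.28  0.   -1.04  0.4 ]
```

View pics/wBox.png

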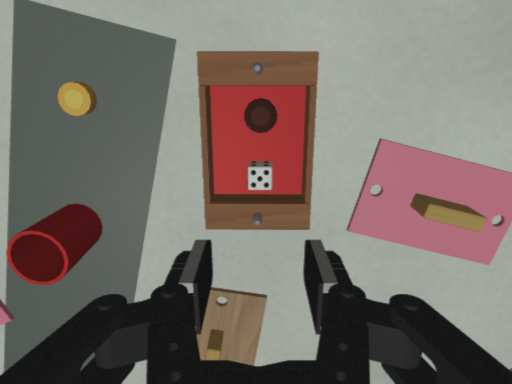

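Both pieces lie flat in the well, the checker at (260,115) and the die at (260,177). The pins are at (257,69) and (257,218). I measure the box precisely.

```bash
cat > boxm.py <<'E'
from meas import *
def pins(tag,show=True):
    L=load(tag);C=cloud(L);z=C[...,2]
    reg=(np.hypot(C[...,0]-477,C[...,1]+254)<100)
    t=reg&(z>32.5)&(z<38)
    fill=comp(t,(205,60)) if 0 else t
    r=rect_world(L,t,35)
    out=[]
    a=np.radians(r[2]); u=np.array([np.cos(a),np.sin(a)])
    for sgn in (1,-1):
        g=r[0]+sgn*69*u
        m=(z>41)&(z<56)&(np.hypot(C[...,0]-g[0],C[...,1]-g[1])<15)
        out.append((m.sum(),C[m].mean(0).round(2) if m.any() else None))
        v,uu=np.nonzero(m)
        if m.any(): out[-1]+=((uu.mean().round(2),v.mean().round(2)),)
    return r,out
E
python3 - <<'E'
from boxm import *
for t in ['wBox','wB']:
    r,o=pins(t); print(t,r); [print(x) for x in o]
    if o[0][1] is not None and o[1][1] is not None:
        p,q=o[0][1],o[1][1]; print('pin mid',(p+q)/2,'dist',np.linalg.norm((p-q)[:2]),'ang',np.degrees(np.arctan2(*(p-q)[1::-1])))
E
```

```text
wBox (array([ 477.08892822, -254.82797241]), (165.3477325439453, 103.63612365722656), -76.03000259399414)
(np.int64(112), array([ 493.61, -321.59,   45.77]), (np.float64(256.94), np.float64(67.83)))
(np.int64(76), array([ 460.97, -189.37,   45.83]), (np.float64(256.53), np.float64(219.33)))
pin mid [ 477.29 -255.48   45.8 ] dist 136.18919927806314 ang -76.13313735006675
wB (array([ 477.45007324, -254.34942627]), (165.6578369140625, 104.46965789794922), -76.03338050842285)
(np.int64(54), array([ 494.76, -320.09,   45.49]), (np.float64(370.85), np.float64(172.33)))
(np.int64(49), array([ 461.89, -187.38,   45.8 ]), (np.float64(260.67), np.float64(198.43)))
pin mid [ 478.325 -253.735   45.645] dist 136.7200826506479 ang -76.08877417759929
```

```bash
python3 - <<'E'
from plan import *
show()
plan([(464.8,25.4,174,np.radians(-84.85),0.5,2)],0.5)
E
```

```text
t 17.35 p [ 470.5 -237.5  202.8] psi -1.3262 tilt [ 0.0115 -0.0031] F [-0.7  0.1  0. ] w 42.3 q [-0.16  0.24 -0.28  0.   -1.04  0.4 ]
11 rows
[[[0.5, -0.0211, -0.0048, 0.0023, -0.0009, -0.0004, 0.0127],
[0.5, -0.0352, -0.0075, 0.0038, -0.0015, -0.0007, 0.0212],
[0.5, -0.0354, -0.0067, 0.0038, -0.0015, -0.0007, 0.0212],
[0.5, -0.0355, -0.006, 0.0039, -0.0015, -0.0007, 0.0212],
[0.5, -0.0356, -0.0052, 0.0039, -0.0015, -0.0007, 0.0212],
[0.5, -0.0357, -0.0045, 0.0039, -0.0015, -0.0007, 0.0212],
[0.5, -0.0358, -0.0037, 0.0039, -0.0015, -0.0007, 0.0212],
[0.5, -0.0179, -0.0015, 0.002, -0.0007, -0.0003, 0.0106],
[0.5, -0.0072, -0.0005, 0.0008, -0.0003, -0.0001, 0.0042],
[0.5, 0, 0, 0, 0, 0, 0],
[0.5, 0, 0, 0, 0, 0, 0]]]
```

Call:
drive_tool --moves '[[[0.5, -0.021, -0.005, 0.002, -0.001, 0, 0.013], [0.5, -0.035, -0.007, 0.004, -0.002, -0.001, 0.021], [0.5, -0.035, -0.007, 0.004, -0.002, -0.001, 0.021], [0.5, -0.035, -0.006, 0.004, -0.001, -0.001, 0.021], [0.5, -0.035, -0.005, 0.004, -0.001, -0.001, 0.021], [0.5, -0.035, -0.005, 0.004, -0.001, -0.001, 0.021], [0.5, -0.032, -0.004, 0.004, -0.001, -0.001, 0.021], [0.5, -0.015, -0.001, 0.002, -0.001, 0, 0.011], [0.5, -0.003, 0, 0.001, 0, 0, 0.002], [0.5, 0, 0, 0, 0, 0, 0], [0.5, 0, 0, 0, 0, 0, 0]]]'

```text
clock: 18.45
position: [460.6, 15.5, 154.5]
ee_rot: [0.734, -0.679, -0.011, 0.014]
contact_force: [-0.9, 0.2, 1.1]
gripper_width: 42.6
```

```bash
python3 - <<'E'
from plan import *
show()
from snap import snap
snap('wrist','wCov')
from meas import *
L=load('wCov');C=cloud(L);z=C[...,2];H=hsv(L)
reg=(np.hypot(C[...,0]-466.5,C[...,1]-7)<110)
m=reg&(z>3)&(z<9); print(rect_world(L,m,6),np.median(z[m]))
b=reg&(z>35)&(z<45); print('bar',rect_world(L,b,40),np.median(z[b]))
# holes: bright or z<3 within plate
r=rect_world(L,m,6); a=np.radians(r[2]); u=np.array([np.cos(a),np.sin(a)])
for s in (1,-1):
    g=r[0]+s*69*u; h=(np.hypot(C[...,0]-g[0],C[...,1]-g[1])<13)&(L[0].astype(int)[...,2]>110); vv,uu=np.nonzero(h); print(g,h.sum(),uu.mean() if h.any() else 0,vv.mean() if h.any() else 0, cast(L,[uu.mean(),vv.mean()],6) if h.any() else '')
E
```

```text
t 18.45 p [460.6  15.5 154.5] psi -1.494 tilt [-0.0349 -0.0055] F [-0.9  0.2  1.1] w 42.6 q [ 0.38  0.2  -0.47 -0.01 -0.94 -0.3 ]
(array([466.69238281,   7.28292084]), (165.97781372070312, 103.95101165771484), -84.86617183685303) 5.939403020087866
bar (array([466.7828064 ,   6.50663376]), (59.875267028808594, 15.849098205566406), -84.83212995529175) 39.783656586055145
[472.86666543 -61.44027928] 592 313.625 130.7466216216216 [[409.67584663 -24.34471397   6.        ]]
[460.5181002   76.00612095] 96 246.72916666666666 232.15625 [[460.48051493  74.21392892   6.        ]]
```

View pics/wCov.png

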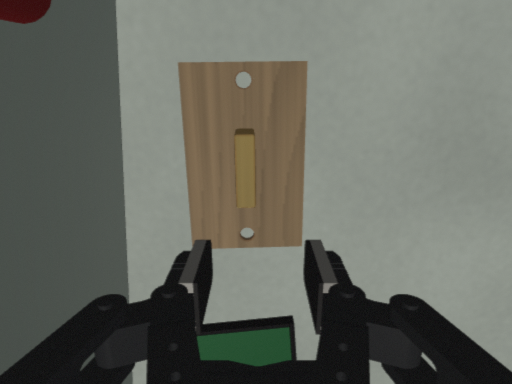

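```bash
python3 - <<'E'
from plan import *
show()
plan([(466.7,7,60,np.radians(-84.86),0.5,2)],0.5,step=25)
E
```

```text
t 18.5 p [460.5  15.3 154.6] psi -1.4944 tilt [-0.0349 -0.0055] F [-0.  -0.1 -0.3] w 42.8 q [ 0.38  0.2  -0.47 -0.01 -0.94 -0.3 ]
8 rows
[[[0.5, 0.0012, -0.0012, 0.0132, 0.0049, -0.0004, -0.0019],
[0.5, 0.002, -0.0019, 0.0219, 0.0082, -0.0006, -0.0031],
[0.5, 0.002, -0.0018, 0.022, 0.0082, -0.0006, -0.0031],
[0.5, 0.002, -0.0016, 0.022, 0.0082, -0.0006, -0.0031],
[0.5, 0.001, -0.0007, 0.011, 0.0041, -0.0003, -0.0016],
[0.5, 0.0004, -0.0003, 0.0044, 0.0016, -0.0001, -0.0006],
[0.5, 0, 0, 0, 0, 0, 0],
[0.5, 0, 0, 0, 0, 0, 0]]]
```

Call:
drive_tool --moves '[[[0.5, 0.001, -0.001, 0.013, 0.005, 0, -0.002], [0.5, 0.002, -0.002, 0.022, 0.008, -0.001, -0.003], [0.5, 0.002, -0.002, 0.022, 0.008, -0.001, -0.003], [0.5, 0.002, -0.002, 0.022, 0.008, -0.001, -0.003], [0.5, 0.001, -0.001, 0.009, 0.004, 0, -0.002], [0.5, 0, 0, 0.001, 0.001, 0, 0], [0.5, 0, 0, 0, 0, 0, 0]]]'

```text
clock: 19.2
position: [469.3, 1.4, 63.7]
ee_rot: [0.735, -0.678, 0.001, -0.002]
contact_force: [-0.1, 0.7, -0.9]
gripper_width: 43.1
```

```bash
python3 - <<'E'
from plan import *
show()
plan([(466.7,7,13,np.radians(-84.86),0.5,2)],0.5,step=15)
E
```

```text
t 19.2 p [469.3   1.4  63.7] psi -1.4908 tilt [0.0039 0.0011] F [-0.1  0.7 -0.9] w 43.1 q [ 0.35  0.33 -0.59  0.   -0.65 -0.27]
8 rows
[[[0.5, -0.0008, 0.0003, 0.0071, -0.0006, 0.0001, -0.0014],
[0.5, -0.0013, 0.0005, 0.0118, -0.0009, 0.0002, -0.0023],
[0.5, -0.0013, 0.0005, 0.0118, -0.0009, 0.0002, -0.0023],
[0.5, -0.0013, 0.0005, 0.0118, -0.0009, 0.0002, -0.0023],
[0.5, -0.0007, 0.0002, 0.0059, -0.0005, 0.0001, -0.0011],
[0.5, -0.0003, 0.0001, 0.0024, -0.0002, 0, -0.0005],
[0.5, 0, 0, 0, 0, 0, 0],
[0.5, 0, 0, 0, 0, 0, 0]]]
```

Call:
drive_tool --moves '[[[0.5, -0.001, 0, 0.007, -0.001, 0, -0.001], [0.5, -0.001, 0.001, 0.011, -0.001, 0, -0.002], [0.5, -0.001, 0.001, 0.011, -0.001, 0, -0.002], [0.5, -0.001, 0, 0.011, -0.001, 0, -0.002], [0.5, -0.001, 0, 0.005, 0, 0, -0.001], [0.5, 0, 0, 0.001, 0, 0, 0], [0.5, 0, 0, 0, 0, 0, 0], [0.5, 0, 0, 0, 0, 0, 0]]]'

```text
clock: 20.0
position: [469.1, 7.1, 16.7]
ee_rot: [0.738, -0.675, 0.001, -0.003]
contact_force: [0.3, 0.2, 0.5]
gripper_width: 42.6
```

```bash
python3 - <<'E'
from plan import *
show()
plan([(466.7,7,13,np.radians(-84.86),0.5,1)],0.5,step=15)
E
```

```text
t 20.0 p [469.1   7.1  16.7] psi -1.4823 tilt [0.0059 0.0028] F [0.3 0.2 0.5] w 42.6 q [ 0.36  0.41 -0.63 -0.   -0.52 -0.27]
2 rows
[[[0.5, -0.0001, 0.0024, 0.0037, -0.0061, 0.0022, -0.0013],
[0.5, 0, 0, 0, 0, 0, 0]]]
```

Call:
drive_tool --moves '[[[0.5, 0, 0.002, 0.003, -0.005, 0.002, -0.001], [0.5, 0, 0, 0, -0.001, 0.001, 0], [0.5, 0, 0, 0, 0, 0, 0]]]'

```text
clock: 20.3
position: [467.6, 7.1, 14.4]
ee_rot: [0.738, -0.675, 0.001, -0.001]
contact_force: [-0.8, 0.4, 0.7]
gripper_width: 42.5
```

```bash
python3 - <<'E'
from plan import *
show()
E
```

```text
t 20.3 p [467.6   7.1  14.4] psi -1.4811 tilt [ 0.0019 -0.0003] F [-0.8  0.4  0.7] w 42.5 q [ 0.36  0.42 -0.63  0.   -0.52 -0.28]
```

Call:
drive_tool --moves '[[[0.05, 0, 0, 0, 0, 0, 0], [0.05, 0, 0, 0, 0, 0, 0], [0.05, 0, 0, 0, 0, 0, 0], [0.05, 0, 0, 0, 0, 0, 0], [0.05, 0, 0, 0, 0, 0, 0]]]'

```text
clock: 20.8
position: [467.8, 7.2, 14.8]
ee_rot: [0.738, -0.675, 0.001, -0.001]
contact_force: [-0.3, 0.5, 0.6]
gripper_width: 15.0
```

```bash
python3 - <<'E'
from plan import *
show()
# lift 30 mm at place, then over box: keep tcp->cover relation
p,M,psi,s=pose()
print(np.savez('grasp.npz',p=p,M=M,psi=psi))
plan([(p[0],p[1],60,psi)],0.05,step=15)
E
```

```text
t 20.8 p [467.8   7.2  14.8] psi -1.4811 tilt [ 0.0024 -0.0001] F [-0.3  0.5  0.6] w 15.0 q [ 0.36  0.41 -0.63  0.   -0.52 -0.28]
None
6 rows
[[[0.05, 0, 0, -0.0063, -0.0003, 0, 0],
[0.05, 0, 0, -0.0105, -0.0005, -0.0001, 0],
[0.05, 0, 0, -0.0105, -0.0005, -0.0001, 0],
[0.05, 0, 0, -0.0105, -0.0005, -0.0001, 0],
[0.05, 0, 0, -0.0053, -0.0003, 0, 0],
[0.05, 0, 0, -0.0021, -0.0001, 0, 0]]]
```

Call:
drive_tool --moves '[[[0.05, 0, 0, -0.008, 0, 0, 0], [0.05, 0, 0, -0.013, 0, 0, 0], [0.05, 0, 0, -0.016, 0, 0, 0], [0.05, 0, 0, -0.016, 0, 0, 0], [0.05, 0, 0, -0.015, 0, 0, 0], [0.05, 0, 0, -0.008, 0, 0, 0], [0.05, 0, 0, -0.002, 0, 0, 0], [0.05, 0, 0, 0, 0, 0, 0]]]'

```text
clock: 21.6
position: [464.4, 6.2, 95.8]
ee_rot: [0.737, -0.675, -0.001, 0.002]
contact_force: [-1.0, 0.1, -1.7]
gripper_width: 14.4
```

```bash
python3 - <<'E'
from plan import *
from snap import snap
show()
plan([(478.3,-254.7,100,np.radians(-76.03),0.05,2)],0.05,step=25)
snap('wrist','wL')
E
```

```text
t 21.6 p [464.4   6.2  95.8] psi -1.4832 tilt [-0.004  -0.0011] F [-1.   0.1 -1.7] w 14.4 q [ 0.36  0.27 -0.56 -0.   -0.75 -0.28]
15 rows
[[[0.05, 0.0139, 0.0005, -0.0002, 0.0002, 0, -0.0083],
[0.05, 0.0231, 0.001, -0.0004, 0.0004, 0, -0.0138],
[0.05, 0.0231, 0.0013, -0.0004, 0.0004, 0, -0.0138],
[0.05, 0.0231, 0.0016, -0.0004, 0.0004, 0, -0.0138],
[0.05, 0.023, 0.0019, -0.0004, 0.0004, 0, -0.0138],
[0.05, 0.023, 0.0023, -0.0004, 0.0004, 0, -0.0138],
[0.05, 0.023, 0.0026, -0.0004, 0.0004, 0, -0.0138],
[0.05, 0.0229, 0.0029, -0.0004, 0.0004, 0, -0.0138],
[0.05, 0.0229, 0.0032, -0.0004, 0.0004, 0, -0.0138],
[0.05, 0.0229, 0.0035, -0.0004, 0.0004, 0, -0.0138],
[0.05, 0.0228, 0.0039, -0.0004, 0.0004, 0, -0.0138],
[0.05, 0.0114, 0.0021, -0.0002, 0.0002, 0, -0.0069],
[0.05, 0.0045, 0.0009, -0.0001, 0.0001, 0, -0.0028],
[0.05, 0, 0, 0, 0, 0, 0],
[0.05, 0, 0, 0, 0, 0, 0]]]
```

View pics/wL.png

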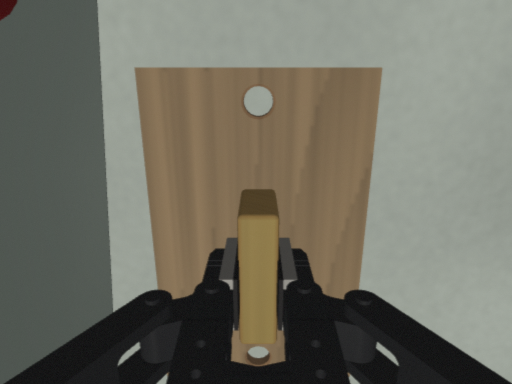

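The cover is held level, and both its holes are in view, at (258,100) and (258,353). I move over the box.

Call:
drive_tool --moves '[[[0.05, 0.014, 0, 0, 0, 0, -0.008], [0.05, 0.023, 0.001, 0, 0, 0, -0.014], [0.05, 0.023, 0.001, 0, 0, 0, -0.014], [0.05, 0.023, 0.001, 0, 0, 0, -0.014], [0.05, 0.023, 0.002, 0, 0, 0, -0.014], [0.05, 0.023, 0.002, 0, 0, 0, -0.014], [0.05, 0.023, 0.002, 0, 0, 0, -0.014], [0.05, 0.023, 0.003, 0, 0, 0, -0.014], [0.05, 0.023, 0.003, 0, 0, 0, -0.014], [0.05, 0.022, 0.003, 0, 0, 0, -0.013], [0.05, 0.014, 0.003, 0, 0, 0, -0.01], [0.05, 0.006, 0.001, 0, 0, 0, -0.004], [0.05, 0, 0, 0, 0, 0, 0], [0.05, 0, 0, 0, 0, 0, 0]]]'

```text
clock: 23.05
position: [473.1, -242.8, 82.2]
ee_rot: [0.787, -0.617, -0.013, 0.009]
contact_force: [0.0, 1.0, -2.2]
gripper_width: 14.8
```

```bash
python3 - <<'E'
from plan import *
from snap import snap
show()
snap('wrist','wM')
from geo import *
z=np.load('grasp.npz')
# cover at grasp: origin (466.7,7.0,0) axis -84.86
c=np.array([466.7,7.0]); Rg=z['M']
for L in ['wL']:
    A=load(L); d=np.load('pics/wL.npz'); W=R.from_quat(d['rot']).as_matrix()
    top=d['pos'][2]-(z['p'][2]-6)
    h=cast(A,[[258.3,100.5],[258,353]],top); print('holes tool xy',((h-d['pos'])@W).round(2))
a=np.radians(-84.86);u=np.array([np.cos(a),np.sin(a),0])
for s in (1,-1):
    g=np.array([*c,6.])+s*69*u; print('from grasp',((g-z['p'])@Rg).round(2))
a=np.radians(-76.03);u=np.array([np.cos(a),np.sin(a),0])
p,M,psi,s=pose()
for sg in (1,-1):
    g=np.array([477.2,-254.7,49.])+sg*69*u; print('pins now tool',((g-p)@M).round(2))
E
```

```text
t 23.05 p [ 473.1 -242.8   82.2] psi -1.3301 tilt [-0.0318  0.001 ] F [ 0.   1.  -2.2] w 14.8 q [-0.17  0.4  -0.4   0.01 -0.81  0.4 ]
holes tool xy [[ 69.18   0.56   8.88]
 [-66.62   0.59   8.78]]
from grasp [69.09  1.1   8.85]
from grasp [-68.91   1.11   8.8 ]
pins now tool [82.01 -2.26 32.49]
pins now tool [-55.98  -1.92  33.68]
```

View pics/wM.png

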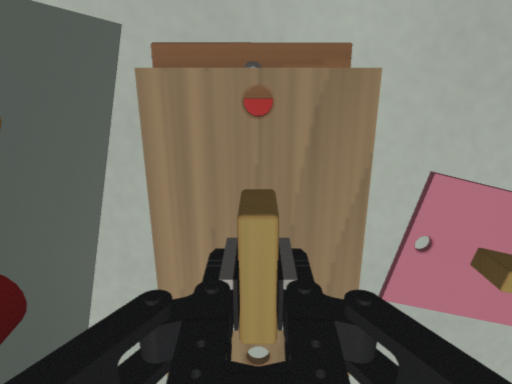

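```bash
python3 - <<'E'
from plan import *
plan([(478,-254.2,78,np.radians(-76.03),0.05,2)],0.05,step=10)
E
```

```text
6 rows
[[[0.05, 0.0033, -0.0005, 0.0011, 0.008, 0.0022, -0.0007],
[0.05, 0.0054, -0.0009, 0.0018, 0.0133, 0.0037, -0.0012],
[0.05, 0.0027, -0.0004, 0.0009, 0.0067, 0.0019, -0.0006],
[0.05, 0.0011, -0.0002, 0.0004, 0.0027, 0.0007, -0.0002],
[0.05, 0, 0, 0, 0, 0, 0],
[0.05, 0, 0, 0, 0, 0, 0]]]
```

Call:
drive_tool --moves '[[[0.05, 0.003, -0.001, 0.001, 0.008, 0.002, -0.001], [0.05, 0.005, -0.001, 0.002, 0.013, 0.004, -0.001], [0.05, 0.003, 0, 0.001, 0.007, 0.002, -0.001], [0.05, 0.001, 0, 0, 0.002, 0.001, 0], [0.05, 0, 0, 0, 0, 0, 0], [0.05, 0, 0, 0, 0, 0, 0]]]'

```text
clock: 23.7
position: [478.4, -252.7, 78.1]
ee_rot: [0.789, -0.614, 0.001, -0.001]
contact_force: [-0.8, 0.5, -2.6]
gripper_width: 15.0
```

```bash
python3 - <<'E'
from plan import *
from snap import snap
show()
snap('wrist','wN')
plan([(478,-254.2,70,np.radians(-76.03),0.05,2)],0.05,step=10)
E
```

```text
t 23.7 p [ 478.4 -252.7   78.1] psi -1.3234 tilt [ 0.0024 -0.0005] F [-0.8  0.5 -2.6] w 15.0 q [-0.19  0.41 -0.4   0.   -0.76  0.43]
3 rows
[[[0.05, 0.0013, 0.0008, 0.008, -0.0022, -0.0011, 0.0035],
[0.05, 0, 0, 0, 0, 0, 0],
[0.05, 0, 0, 0, 0, 0, 0]]]
```

View pics/wN.png

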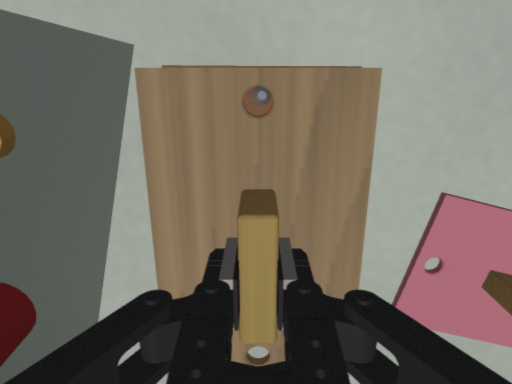

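```bash
python3 - <<'E'
from geo import *
L=load('wN'); im=L[0]
cv2.imwrite('pics/wNz.png',cv2.cvtColor(cv2.resize(np.hstack([im[75:125,225:295],im[330:380,225:295]]),None,fx=5,fy=5,interpolation=cv2.INTER_CUBIC),cv2.COLOR_RGB2BGR))
d=np.load('pics/wN.npz');W=R.from_quat(d['rot']).as_matrix()
a=np.radians(-76.03);u=np.array([np.cos(a),np.sin(a)])
c=np.array([477.2,-254.7])
print('pin exp',c+69*u,'pin seen',cast(L,[261.5,95],49)[0])
E
```

```text
pin exp [ 493.85755336 -321.65913617] pin seen [ 493.77871442 -321.60444451   49.        ]
```

View pics/wNz.png

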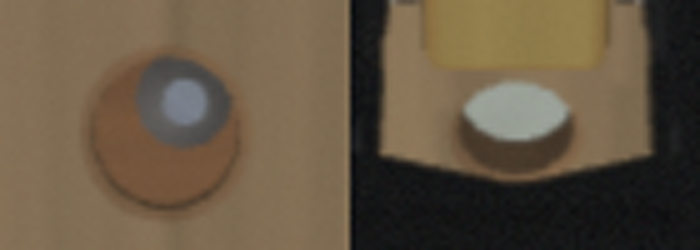

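The pin tip seen through the far hole agrees with the expected position within 0.1 mm. I align finely and start descending in short checked steps.

```bash
python3 - <<'E'
from plan import *
plan([(477.8,-254.1,70,np.radians(-76.03),0.05,2)],0.05,step=10)
E
```

```text
3 rows
[[[0.05, 0.0011, 0.001, 0.008, -0.0022, -0.0011, 0.0035],
[0.05, 0, 0, 0, 0, 0, 0],
[0.05, 0, 0, 0, 0, 0, 0]]]
```

Call:
drive_tool --moves '[[[0.05, 0.001, 0.001, 0.004, -0.001, -0.001, 0.002], [0.05, 0, 0, 0.003, -0.001, 0, 0.001], [0.05, 0, 0, 0, 0, 0, 0], [0.05, 0, 0, 0, 0, 0, 0]]]'

```text
clock: 24.15
position: [477.7, -254.0, 70.4]
ee_rot: [0.788, -0.616, -0.0, 0.0]
contact_force: [-1.3, -0.1, -2.1]
gripper_width: 15.1
```

```bash
python3 - <<'E'
from plan import *
show()
plan([(477.8,-254.1,62,np.radians(-76.03),0.05,2)],0.05,step=10)
E
```

```text
t 24.15 p [ 477.7 -254.    70.4] psi -1.3266 tilt [-0.0001  0.    ] F [-1.3 -0.1 -2.1] w 15.1 q [-0.19  0.42 -0.4  -0.   -0.75  0.43]
3 rows
[[[0.05, 0.0002, -0.0001, 0.0084, 0.0001, 0.0001, 0.0004],
[0.05, 0, 0, 0, 0, 0, 0],
[0.05, 0, 0, 0, 0, 0, 0]]]
```

Pose is exact. Now down 9 mm slowly.

Call:
drive_tool --moves '[[[0.05, 0, 0, 0.003, 0, 0, 0], [0.05, 0, 0, 0.003, 0, 0, 0], [0.05, 0, 0, 0.002, 0, 0, 0], [0.05, 0, 0, 0, 0, 0, 0], [0.05, 0, 0, 0, 0, 0, 0]]]'

```text
clock: 24.65
position: [477.7, -253.9, 61.5]
ee_rot: [0.788, -0.616, -0.0, 0.0]
contact_force: [0.2, -0.2, -1.5]
gripper_width: 14.4
```

```bash
python3 - <<'E'
from plan import *
from snap import snap
show()
snap('wrist','wP')
plan([(477.8,-254.1,54,np.radians(-76.03),0.05,2)],0.05,step=10)
im=np.load('pics/wP.npz')['im']; import cv2
cv2.imwrite('pics/wPz.png',cv2.cvtColor(cv2.resize(np.hstack([im[75:125,225:295],im[330:380,225:295]]),None,fx=5,fy=5,interpolation=cv2.INTER_CUBIC),cv2.COLOR_RGB2BGR))
E
```

```text
t 24.65 p [ 477.7 -253.9   61.5] psi -1.3264 tilt [-0.0003  0.    ] F [ 0.2 -0.2 -1.5] w 14.4 q [-0.19  0.43 -0.41  0.   -0.73  0.43]
3 rows
[[[0.05, 0.0002, -0.0001, 0.0075, 0.0003, 0.0002, 0.0005],
[0.05, 0, 0, 0, 0, 0, 0],
[0.05, 0, 0, 0, 0, 0, 0]]]
```

View pics/wPz.png

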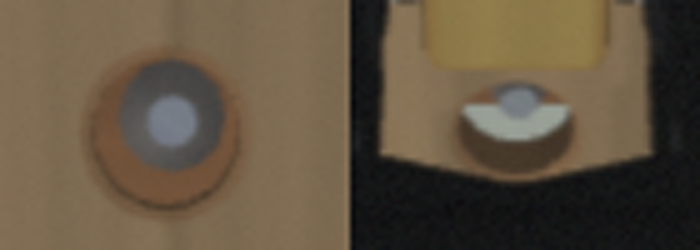

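Both pin tips are inside the holes. The far pin is about 0.6 mm off toward +x and +y, so I make a small correction while going down.

Call:
drive_tool --moves '[[[0.05, 0.0005, 0.0003, 0.002, 0, 0, 0.003], [0.05, 0, 0, 0.002, 0, 0, 0], [0.05, 0, 0, 0.002, 0, 0, 0], [0.05, 0, 0, 0, 0, 0, 0], [0.05, 0, 0, 0, 0, 0, 0]]]'

```text
clock: 25.2
position: [477.6, -254.5, 55.1]
ee_rot: [0.787, -0.617, 0.0, -0.0]
contact_force: [0.1, 0.0, -0.7]
gripper_width: 14.7
```

```bash
python3 - <<'E'
from plan import *
from snap import snap
show()
snap('wrist','wQ')
im=np.load('pics/wQ.npz')['im']; import cv2
cv2.imwrite('pics/wQz.png',cv2.cvtColor(cv2.resize(np.hstack([im[75:125,225:295],im[330:380,225:295]]),None,fx=5,fy=5,interpolation=cv2.INTER_CUBIC),cv2.COLOR_RGB2BGR))
E
```

```text
t 25.2 p [ 477.6 -254.5   55.1] psi -1.3297 tilt [ 0.0001 -0.    ] F [ 0.1  0.  -0.7] w 14.7 q [-0.19  0.44 -0.42  0.   -0.71  0.43]
```

View pics/wQz.png

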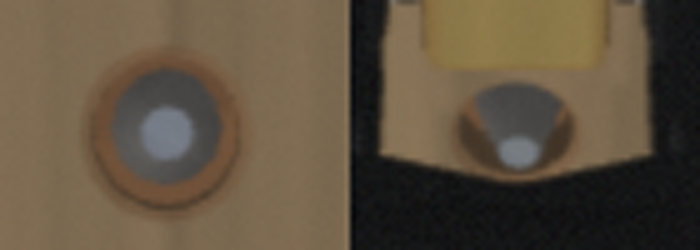

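Both pins are centred in the holes. I lower the last 5 mm.

Call:
drive_tool --moves '[[[0.05, 0, 0, 0.002, 0, 0, 0], [0.05, 0, 0, 0.0015, 0, 0, 0], [0.05, 0, 0, 0.001, 0, 0, 0], [0.05, 0, 0, 0, 0, 0, 0], [0.05, 0, 0, 0, 0, 0, 0]]]'

```text
clock: 25.75
position: [477.6, -254.5, 50.3]
ee_rot: [0.787, -0.617, 0.0, -0.0]
contact_force: [-0.1, 0.3, -2.6]
gripper_width: 14.9
```

```bash
python3 - <<'E'
from plan import *
show()
E
```

```text
t 25.75 p [ 477.6 -254.5   50.3] psi -1.3297 tilt [ 0.0001 -0.    ] F [-0.1  0.3 -2.6] w 14.9 q [-0.19  0.45 -0.42 -0.   -0.7   0.43]
```

Call:
drive_tool --moves '[[[0.05, 0, 0, 0.0008, 0, 0, 0], [0.05, 0, 0, 0, 0, 0, 0], [0.05, 0, 0, 0, 0, 0, 0]]]'

```text
clock: 26.05
position: [477.9, -254.6, 50.0]
ee_rot: [0.787, -0.617, 0.0, -0.0]
contact_force: [0.0, 0.4, -2.1]
gripper_width: 15.4
```

```bash
python3 - <<'E'
from plan import *
show()
E
```

```text
t 26.05 p [ 477.9 -254.6   50. ] psi -1.3295 tilt [ 0.0009 -0.0003] F [ 0.   0.4 -2.1] w 15.4 q [-0.19  0.45 -0.42  0.   -0.7   0.43]
```

Call:
drive_tool --moves '[[[0.4, 0, 0, 0, 0, 0, 0], [0.4, 0, 0, 0, 0, 0, 0], [0.4, 0, 0, 0, 0, 0, 0], [0.4, 0, 0, -0.01, 0, 0, 0], [0.4, 0, 0, -0.025, 0, 0, 0], [0.4, -0.005, 0, -0.035, 0, 0, 0], [0.5, -0.008, 0, -0.035, 0, 0, 0], [0.5, -0.006, 0, -0.02, 0, 0, 0], [0.5, -0.003, 0, -0.008, 0, 0, 0], [0.5, 0, 0, 0, 0, 0, 0]]]'

```text
clock: 27.05
position: [473.4, -233.3, 192.7]
ee_rot: [0.787, -0.617, 0.003, -0.001]
contact_force: [-0.1, -0.7, -0.1]
gripper_width: 42.4
```

```bash
python3 - <<'E'
from plan import *
from snap import snap
show()
snap('wrist','wS')
from meas import *
L=load('wS');C=cloud(L);z=C[...,2]
reg=np.hypot(C[...,0]-477,C[...,1]+254)<110
t=reg&(z>36)&(z<46); print(rect_world(L,t,41),np.percentile(z[t],[2,50,98]))
P=C[t]; A=np.c_[P[:,:2]-[477,-254],np.ones(len(P))]; print('plane',np.linalg.lstsq(A,P[:,2],rcond=None)[0])
for g in ([493.86,-321.66],[460.5,-187.7]):
    m=np.hypot(C[...,0]-g[0],C[...,1]-g[1])<4; print('pin z',np.percentile(z[m],[50,95]))
E
```

```text
t 27.05 p [ 473.4 -233.3  192.7] psi -1.329 tilt [ 0.0054 -0.0024] F [-0.1 -0.7 -0.1] w 42.4 q [-0.15  0.25 -0.29  0.   -1.02  0.39]
(array([ 477.5078125 , -254.31564331]), (165.13070678710938, 103.97871398925781), -76.14122581481934) [39.45110711 40.96277332 42.48536072]
plane [-1.16008979e-03 -2.46327619e-04  4.09662186e+01]
pin z [47.33630401 49.69184256]
pin z [47.14297387 49.65851085]
```

View pics/wS.png

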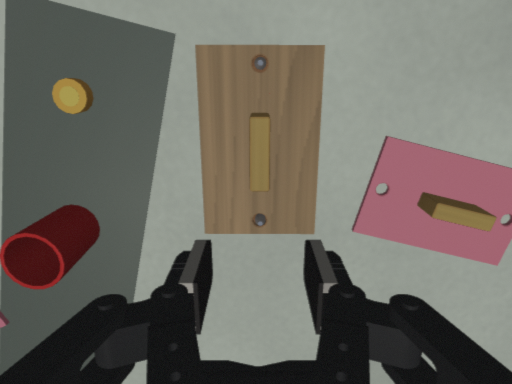

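The cover lies flush: its top plane is at 41.0 mm and level, with both pins through, at (260,63) and (260,220). Next is the cup.

```bash
python3 - <<'E'
from plan import *
plan([(646,-115.5,150,np.radians(-80.5),1,2)],1,step=35)
E
```

```text
11 rows
[[[1, -0.006, -0.0161, 0.0035, -0.0003, -0.0002, 0.0062],
[1, -0.0102, -0.0268, 0.0058, -0.0005, -0.0004, 0.0104],
[1, -0.0105, -0.0267, 0.0058, -0.0005, -0.0004, 0.0104],
[1, -0.0107, -0.0266, 0.0058, -0.0005, -0.0004, 0.0104],
[1, -0.011, -0.0265, 0.0058, -0.0005, -0.0004, 0.0104],
[1, -0.0113, -0.0263, 0.0058, -0.0005, -0.0004, 0.0104],
[1, -0.0116, -0.0262, 0.0058, -0.0005, -0.0004, 0.0104],
[1, -0.0059, -0.0131, 0.0029, -0.0002, -0.0002, 0.0052],
[1, -0.0024, -0.0052, 0.0011, -0.0001, -0.0001, 0.0021],
[1, 0, 0, 0, 0, 0, 0],
[1, 0, 0, 0, 0, 0, 0]]]
```

Call:
drive_tool --moves '[[[1, -0.006, -0.016, 0.003, 0, 0, 0.006], [1, -0.01, -0.027, 0.005, 0, 0, 0.01], [1, -0.01, -0.027, 0.005, 0, 0, 0.01], [1, -0.011, -0.027, 0.005, 0, 0, 0.01], [1, -0.011, -0.026, 0.005, -0.001, 0, 0.01], [1, -0.011, -0.026, 0.005, -0.001, 0, 0.01], [1, -0.011, -0.022, 0.005, -0.001, 0, 0.01], [1, -0.005, -0.009, 0.002, -0.001, 0, 0.005], [1, 0, 0, 0, 0, 0, 0], [1, 0, 0, 0, 0, 0, 0]]]'

```text
clock: 28.1
position: [637.0, -115.4, 135.5]
ee_rot: [0.762, -0.647, -0.011, 0.01]
contact_force: [-0.1, -0.3, 0.7]
gripper_width: 85.4
```

```bash
python3 - <<'E'
from plan import *
from snap import snap
show()
snap('wrist','wC')
from meas import *
L=load('wC');C=cloud(L);z=C[...,2]
m=(z>71)&(z<80)&(np.hypot(C[...,0]-646,C[...,1]+115)<45)
c=quad(m); print(cv2.minEnclosingCircle(cast(L,c,75)[:,:2].astype(np.float32)))
plan([(646,-115.5,110,np.radians(-80.5),1,2)],1,step=25)
E
```

```text
t 28.1 p [ 637.  -115.4  135.5] psi -1.4079 tilt [-0.0289 -0.0014] F [-0.1 -0.3  0.7] w 85.4 q [ 0.07  0.51 -0.04 -0.   -1.05  0.09]
((646.685791015625, -116.18767547607422), 27.998748779296875)
6 rows
[[[1, 0.0004, -0.0026, 0.0066, 0.0075, 0.0009, -0.0008],
[1, 0.0007, -0.0042, 0.011, 0.0124, 0.0015, -0.0014],
[1, 0.0003, -0.002, 0.0055, 0.0062, 0.0008, -0.0007],
[1, 0.0001, -0.0008, 0.0022, 0.0025, 0.0003, -0.0003],
[1, 0, 0, 0, 0, 0, 0],
[1, 0, 0, 0, 0, 0, 0]]]
```

View pics/wC.png

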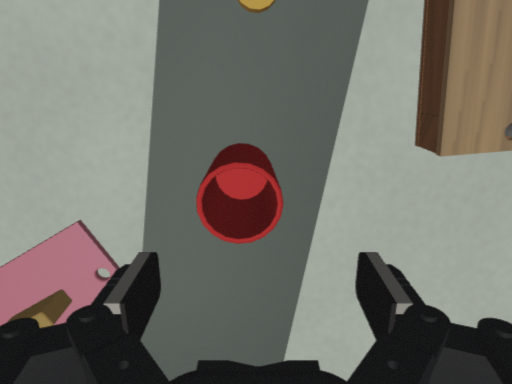

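Call:
drive_tool --moves '[[[1, 0.001, -0.003, 0.006, 0.008, 0.001, -0.001], [1, 0.001, -0.004, 0.011, 0.012, 0.001, -0.001], [1, 0, -0.002, 0.006, 0.006, 0.001, -0.001], [1, 0, 0, 0.001, 0.002, 0, 0], [1, 0, 0, 0, 0, 0, 0]]]'

```text
clock: 28.65
position: [643.9, -119.1, 112.1]
ee_rot: [0.762, -0.648, 0.001, -0.001]
contact_force: [0.4, 0.3, 0.6]
gripper_width: 85.4
```

```bash
python3 - <<'E'
from plan import *
show()
plan([(646.5,-116,30,np.radians(-80.5),1,2)],1,step=20)
E
```

```text
t 28.65 p [ 643.9 -119.1  112.1] psi -1.4089 tilt [0.0031 0.0005] F [0.4 0.3 0.6] w 85.4 q [ 0.06  0.53 -0.07 -0.   -0.97  0.1 ]
9 rows
[[[1, -0.0003, -0.0003, 0.0093, -0.0004, 0, -0.0004],
[1, -0.0005, -0.0005, 0.0155, -0.0006, 0, -0.0007],
[1, -0.0005, -0.0005, 0.0155, -0.0006, 0, -0.0007],
[1, -0.0005, -0.0006, 0.0155, -0.0006, 0, -0.0007],
[1, -0.0005, -0.0006, 0.0155, -0.0006, 0, -0.0007],
[1, -0.0002, -0.0003, 0.0077, -0.0003, 0, -0.0004],
[1, -0.0001, -0.0001, 0.0031, -0.0001, 0, -0.0001],
[1, 0, 0, 0, 0, 0, 0],
[1, 0, 0, 0, 0, 0, 0]]]
```

Call:
drive_tool --moves '[[[1, -0.002, -0.002, 0.008, 0, 0, -0.001], [1, -0.001, -0.001, 0.015, -0.001, 0, -0.001], [1, 0, 0, 0.015, -0.001, 0, -0.001], [1, 0, 0, 0.015, -0.001, 0, -0.001], [1, 0, 0, 0.013, 0, 0, 0], [1, 0, 0, 0.007, 0, 0, 0], [1, 0, 0, 0.002, 0, 0, 0], [1, 0, 0, 0, 0, 0, 0]]]'

```text
clock: 29.45
position: [646.8, -114.9, 30.9]
ee_rot: [0.763, -0.646, 0.0, -0.0]
contact_force: [-0.9, -0.1, 0.3]
gripper_width: 85.2
```

```bash
python3 - <<'E'
from plan import *
show()
E
```

```text
t 29.45 p [ 646.8 -114.9   30.9] psi -1.4044 tilt [0.0002 0.0001] F [-0.9 -0.1  0.3] w 85.2 q [ 0.07  0.63 -0.13 -0.   -0.81  0.1 ]
```

Call:
drive_tool --moves '[[[0.4, 0, 0, 0, 0, 0, 0], [0.4, 0, 0, 0, 0, 0, 0], [0.4, 0, 0, 0, 0, 0, 0], [0.4, 0, 0, 0, 0, 0, 0], [0.4, 0, 0, 0, 0, 0, 0]]]'

```text
clock: 29.95
position: [648.2, -114.9, 33.4]
ee_rot: [0.763, -0.646, 0.002, -0.002]
contact_force: [-0.8, -0.2, -0.2]
gripper_width: 54.4
```

```bash
python3 - <<'E'
from plan import *
show()
t=np.radians(-80.52); ty=-np.array([np.cos(t),np.sin(t)]); c=np.array([448,273.3]); print('cup',c-40*ty,'die',c+45*ty)
g=c-40*ty
p,M,psi,s=pose()
plan([(p[0],p[1],125,psi,0.4),(g[0],g[1],130,t,0.4,2)],0.4)
E
```

```text
t 29.95 p [ 648.2 -114.9   33.4] psi -1.4043 tilt [0.0048 0.0002] F [-0.8 -0.2 -0.2] w 54.4 q [ 0.07  0.62 -0.13  0.   -0.81  0.1 ]
cup [454.58813269 233.84627384] die [440.58835073 317.68544193]
19 rows
[[[0.4, 0, -0.0001, -0.0167, -0.0009, -0.0001, 0],
[0.4, 0, -0.0001, -0.0278, -0.0014, -0.0002, 0],
[0.4, 0, -0.0001, -0.0278, -0.0014, -0.0002, 0],
[0.4, 0, 0, -0.0139, -0.0007, -0.0001, 0],
[0.4, 0, 0, -0.0056, -0.0003, 0, 0],
[0.4, -0.0219, 0.0078, -0.0003, 0, 0, 0.0001],
[0.4, -0.0365, 0.0129, -0.0005, 0, 0, 0.0001],
[0.4, -0.0365, 0.0129, -0.0005, 0, 0, 0.0001],
[0.4, -0.0365, 0.0129, -0.0005, 0, 0, 0.0001],
[0.4, -0.0365, 0.0129, -0.0005, 0, 0, 0.0001],
[0.4, -0.0365, 0.0129, -0.0005, 0, 0, 0.0001],
[0.4, -0.0365, 0.0129, -0.0005, 0, 0, 0.0001],
[0.4, -0.0365, 0.013, -0.0005, 0, 0, 0.0001],
[0.4, -0.0365, 0.013, -0.0005, 0, 0, 0.0001],
[0.4, -0.0365, 0.013, -0.0005, 0, 0, 0.0001],
[0.4, -0.0182, 0.0065, -0.0002, 0, 0, 0],
[0.4, -0.0073, 0.0026, -0.0001, 0, 0, 0],
[0.4, 0, 0, 0, 0, 0, 0],
[0.4, 0, 0, 0, 0, 0, 0]]]
```

Call:
drive_tool --moves '[[[0.4, 0, 0, -0.017, -0.001, 0, 0], [0.4, 0, 0, -0.028, -0.001, 0, 0], [0.4, 0, 0, -0.028, -0.001, 0, 0], [0.4, 0, 0, -0.014, -0.001, 0, 0], [0.4, -0.01, 0.004, -0.004, 0, 0, 0], [0.4, -0.022, 0.008, 0, 0, 0, 0], [0.4, -0.036, 0.013, 0, 0, 0, 0], [0.4, -0.036, 0.013, 0, 0, 0, 0], [0.4, -0.036, 0.013, 0, 0, 0, 0], [0.4, -0.036, 0.013, 0, 0, 0, 0], [0.4, -0.036, 0.013, 0, 0, 0, 0], [0.4, -0.036, 0.013, 0, 0, 0, 0], [0.4, -0.036, 0.013, 0, 0, 0, 0], [0.4, -0.036, 0.013, 0, 0, 0, 0], [0.4, -0.025, 0.008, 0, 0, 0, 0], [0.4, -0.012, 0.004, 0, 0, 0, 0], [0.4, 0, 0, 0, 0, 0, 0], [0.4, 0, 0, 0, 0, 0, 0]]]'

```text
clock: 31.75
position: [443.0, 230.0, 118.6]
ee_rot: [0.763, -0.646, -0.005, 0.006]
contact_force: [0.1, -0.6, 0.4]
gripper_width: 54.5
```

```bash
python3 - <<'E'
from plan import *
show()
plan([(454.6,233.8,90,np.radians(-80.52),0.4,2)],0.4,step=20)
E
```

```text
t 31.75 p [443.  230.  118.6] psi -1.4059 tilt [-0.0148 -0.0025] F [ 0.1 -0.6  0.4] w 54.5 q [ 0.8   0.3  -0.44 -0.01 -0.85 -0.63]
6 rows
[[[0.4, -0.0005, -0.0033, 0.0074, 0.0039, 0, -0.0002],
[0.4, -0.0008, -0.0054, 0.0124, 0.0065, 0, -0.0003],
[0.4, -0.0004, -0.0027, 0.0062, 0.0033, 0, -0.0001],
[0.4, -0.0002, -0.0011, 0.0025, 0.0013, 0, -0.0001],
[0.4, 0, 0, 0, 0, 0, 0],
[0.4, 0, 0, 0, 0, 0, 0]]]
```

Call:
drive_tool --moves '[[[0.4, -0.001, -0.003, 0.007, 0.004, 0, 0], [0.4, -0.001, -0.005, 0.012, 0.006, 0, 0], [0.4, 0, -0.003, 0.006, 0.003, 0, 0], [0.4, 0, 0, 0.002, 0.001, 0, 0], [0.4, 0, 0, 0, 0, 0, 0]]]'

```text
clock: 32.25
position: [454.1, 230.7, 88.5]
ee_rot: [0.761, -0.648, -0.0, 0.001]
contact_force: [-0.6, -0.4, -1.4]
gripper_width: 54.3
```

```bash
python3 - <<'E'
from plan import *
from snap import snap
show()
snap('wrist','wD')
plan([(454.6,233.8,39,np.radians(-80.52),0.4,2)],0.4,step=15)
E
```

```text
t 32.25 p [454.1 230.7  88.5] psi -1.4109 tilt [-0.002  -0.0016] F [-0.6 -0.4 -1.4] w 54.3 q [ 0.79  0.35 -0.46 -0.   -0.76 -0.63]
8 rows
[[[0.4, -0.0004, -0.0001, 0.0069, 0.0003, -0.0001, -0.0008],
[0.4, -0.0007, -0.0002, 0.0116, 0.0004, -0.0002, -0.0013],
[0.4, -0.0007, -0.0002, 0.0116, 0.0004, -0.0002, -0.0013],
[0.4, -0.0007, -0.0002, 0.0116, 0.0004, -0.0002, -0.0013],
[0.4, -0.0003, -0.0001, 0.0058, 0.0002, -0.0001, -0.0006],
[0.4, -0.0001, 0, 0.0023, 0.0001, 0, -0.0003],
[0.4, 0, 0, 0, 0, 0, 0],
[0.4, 0, 0, 0, 0, 0, 0]]]
```

View pics/wD.png

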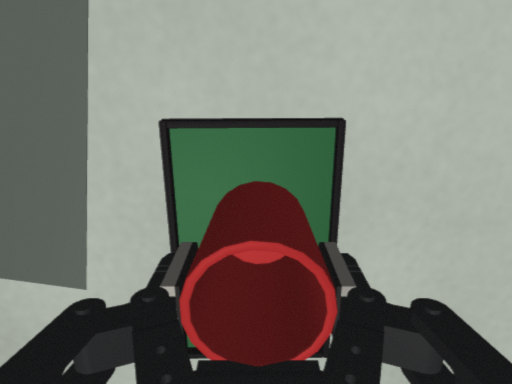

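The cup, with its rim near (258,300), is held upright over the tray. I lower it.

Call:
drive_tool --moves '[[[0.4, -0.001, 0, 0.007, 0, 0, -0.001], [0.4, -0.001, 0, 0.012, 0, 0, -0.001], [0.4, -0.001, 0, 0.011, 0, 0, -0.001], [0.4, 0, 0, 0.01, 0, 0, 0], [0.4, 0, 0, 0.005, 0, 0, 0], [0.4, 0, 0, 0.001, 0, 0, 0], [0.4, 0, 0, 0, 0, 0, 0]]]'

```text
clock: 33.0
position: [454.4, 234.3, 40.4]
ee_rot: [0.762, -0.647, -0.0, -0.0]
contact_force: [0.9, 0.2, 0.5]
gripper_width: 54.7
```

```bash
python3 - <<'E'
from plan import *
show()
E
```

```text
t 33.0 p [454.4 234.3  40.4] psi -1.408 tilt [0.0002 0.0003] F [0.9 0.2 0.5] w 54.7 q [ 0.79  0.42 -0.5  -0.   -0.64 -0.63]
```

Call:
drive_tool --moves '[[[0.4, 0, 0, 0.0015, 0, 0, 0], [0.4, 0, 0, 0.001, 0, 0, 0], [0.4, 0, 0, 0, 0, 0, 0]]]'

```text
clock: 33.3
position: [455.0, 234.8, 38.6]
ee_rot: [0.762, -0.647, 0.0, -0.001]
contact_force: [0.2, 0.8, -0.2]
gripper_width: 54.4
```

```bash
python3 - <<'E'
from plan import *
show()
E
```

```text
t 33.3 p [455.  234.8  38.6] psi -1.4077 tilt [0.0018 0.0017] F [ 0.2  0.8 -0.2] w 54.4 q [ 0.79  0.43 -0.5   0.   -0.64 -0.63]
```

Call:
drive_tool --moves '[[[0.4, 0, 0, 0.001, 0, 0, 0], [0.4, 0, 0, 0, 0, 0, 0], [0.4, 0, 0, 0, 0, 0, 0]]]'

```text
clock: 33.6
position: [455.2, 235.0, 38.1]
ee_rot: [0.762, -0.647, 0.0, -0.002]
contact_force: [-0.4, -0.6, -0.6]
gripper_width: 54.5
```

```bash
python3 - <<'E'
from plan import *
show()
E
```

```text
t 33.6 p [455.2 235.   38.1] psi -1.4077 tilt [0.0027 0.0025] F [-0.4 -0.6 -0.6] w 54.5 q [ 0.79  0.43 -0.5   0.   -0.63 -0.63]
```

It is resisting now, so the foot is on the floor. I release and lift.

Call:
drive_tool --moves '[[[0.8, 0, 0, 0, 0, 0, 0], [1, 0, 0, 0, 0, 0, 0], [1, 0, 0, 0, 0, 0, 0], [1, 0, 0, 0, 0, 0, 0], [1, 0, 0, -0.01, 0, 0, 0], [1, 0, 0, -0.02, 0, 0, 0], [1, 0, 0, -0.03, 0, 0, 0], [1, 0, 0, -0.035, 0, 0, 0], [1, 0, 0, -0.02, 0, 0, 0], [1, 0, 0, -0.01, 0, 0, 0]]]'

```text
clock: 34.6
position: [454.6, 234.0, 169.8]
ee_rot: [0.763, -0.647, 0.001, -0.001]
contact_force: [-0.2, -0.1, -1.1]
gripper_width: 85.4
```

```bash
python3 - <<'E'
from plan import *
from snap import snap
show()
snap('wrist','wE')
plan([(649,247.3,100,np.radians(-76.7),0.6,2)],0.6,step=35)
E
```

```text
t 34.6 p [454.6 234.  169.8] psi -1.4072 tilt [0.0018 0.0005] F [-0.2 -0.1 -1.1] w 85.4 q [ 0.79  0.25 -0.36  0.   -0.96 -0.63]
10 rows
[[[0.6, 0.0018, -0.0184, 0.0069, -0.0004, 0.0001, -0.0065],
[0.6, 0.0032, -0.0306, 0.0114, -0.0007, 0.0002, -0.0108],
[0.6, 0.0036, -0.0306, 0.0114, -0.0007, 0.0002, -0.0108],
[0.6, 0.0039, -0.0305, 0.0114, -0.0007, 0.0002, -0.0108],
[0.6, 0.0042, -0.0305, 0.0113, -0.0007, 0.0002, -0.0108],
[0.6, 0.0045, -0.0305, 0.0113, -0.0007, 0.0002, -0.0108],
[0.6, 0.0024, -0.0152, 0.0057, -0.0004, 0.0001, -0.0054],
[0.6, 0.001, -0.0061, 0.0023, -0.0001, 0, -0.0022],
[0.6, 0, 0, 0, 0, 0, 0],
[0.6, 0, 0, 0, 0, 0, 0]]]
```

View pics/wE.png

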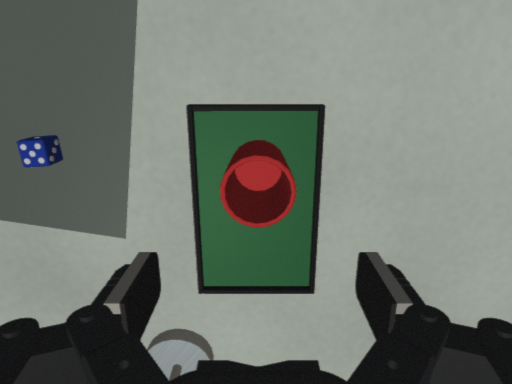

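The cup, with its rim at (258,190), stands upright on the tray in its far half. Next is the blue die, visible at (40,151).

Call:
drive_tool --moves '[[[0.6, 0.002, -0.018, 0.003, 0, 0, -0.006], [0.6, 0.003, -0.03, 0.008, -0.001, 0, -0.011], [0.6, 0.003, -0.03, 0.011, -0.001, 0, -0.011], [0.6, 0.004, -0.03, 0.011, -0.001, 0, -0.011], [0.6, 0.004, -0.03, 0.011, -0.001, 0, -0.011], [0.6, 0.004, -0.025, 0.01, 0, 0, -0.01], [0.6, 0.002, -0.012, 0.005, 0, 0, -0.005], [0.6, 0, 0, 0.001, 0, 0, 0], [0.6, 0, 0, 0, 0, 0, 0]]]'

```text
clock: 35.55
position: [632.7, 244.8, 102.4]
ee_rot: [0.784, -0.621, -0.003, 0.004]
contact_force: [0.1, -0.2, 0.4]
gripper_width: 51.4
```

```bash
python3 - <<'E'
from plan import *
from snap import snap
show()
snap('wrist','wF')
from meas import *
L=load('wF');C=cloud(L);z=C[...,2]
m=(z>20)&(z<28)&(np.hypot(C[...,0]-649,C[...,1]-247)<30)
r=rect_world(L,m,24);print(r)
plan([(r[0][0],r[0][1],45,np.radians(-76.7),0.6,2)],0.6,step=20)
E
```

```text
t 35.55 p [632.7 244.8 102.4] psi -1.339 tilt [-0.0108 -0.0024] F [ 0.1 -0.2  0.4] w 51.4 q [ 0.61  0.58  0.   -0.   -1.   -0.37]
(array([649.65002441, 248.11399841]), (24.050567626953125, 23.64540672302246), -76.95959281921387)
8 rows
[[[0.6, 0.0001, -0.0025, 0.008, 0.0015, 0, 0],
[0.6, 0.0002, -0.0042, 0.0134, 0.0025, 0.0001, 0],
[0.6, 0.0002, -0.0041, 0.0134, 0.0025, 0.0001, 0],
[0.6, 0.0002, -0.0041, 0.0134, 0.0025, 0.0001, 0],
[0.6, 0.0001, -0.002, 0.0067, 0.0012, 0, 0],
[0.6, 0, -0.0008, 0.0027, 0.0005, 0, 0],
[0.6, 0, 0, 0, 0, 0, 0],
[0.6, 0, 0, 0, 0, 0, 0]]]
```

View pics/wF.png

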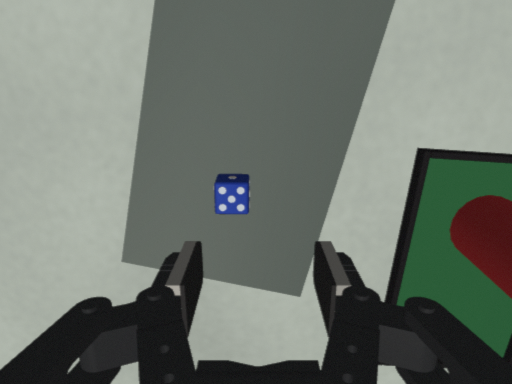

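The blue die is at (232,195), measured at (649.7, 248.1). I move over it and down to 45.

Call:
drive_tool --moves '[[[0.6, 0, -0.003, 0.008, 0.002, 0, 0], [0.6, 0, -0.004, 0.013, 0.002, 0, 0], [0.6, 0, -0.004, 0.013, 0.002, 0, 0], [0.6, 0, -0.004, 0.013, 0.002, 0, 0], [0.6, 0, -0.002, 0.006, 0.001, 0, 0], [0.6, 0, 0, 0.001, 0, 0, 0], [0.6, 0, 0, 0, 0, 0, 0]]]'

```text
clock: 36.3
position: [647.5, 249.9, 45.5]
ee_rot: [0.785, -0.62, -0.001, 0.0]
contact_force: [-0.5, -0.4, 0.4]
gripper_width: 51.4
```

```bash
python3 - <<'E'
from plan import *
show()
plan([(649.6,248.1,5,np.radians(-76.7),0.6,2)],0.6,step=20)
E
```

```text
t 36.3 p [647.5 249.9  45.5] psi -1.3365 tilt [-0.0008  0.0006] F [-0.5 -0.4  0.4] w 51.4 q [ 0.6   0.66 -0.01 -0.   -0.9  -0.37]
7 rows
[[[0.6, 0.0004, -0.0003, 0.0074, 0.0001, 0.0001, 0.0004],
[0.6, 0.0007, -0.0005, 0.0123, 0.0002, 0.0002, 0.0006],
[0.6, 0.0007, -0.0005, 0.0123, 0.0002, 0.0002, 0.0006],
[0.6, 0.0003, -0.0002, 0.0061, 0.0001, 0.0001, 0.0003],
[0.6, 0.0001, -0.0001, 0.0025, 0, 0, 0.0001],
[0.6, 0, 0, 0, 0, 0, 0],
[0.6, 0, 0, 0, 0, 0, 0]]]
```

Call:
drive_tool --moves '[[[0.6, 0.001, 0, 0.007, 0, 0, 0], [0.6, 0.001, -0.001, 0.012, 0, 0, 0.001], [0.6, 0, -0.001, 0.011, 0, 0, 0.001], [0.6, 0, 0, 0.006, 0, 0, 0], [0.6, 0, 0, 0.001, 0, 0, 0], [0.6, 0, 0, 0, 0, 0, 0], [0.1, 0, 0, 0, 0, 0, 0], [0.1, 0, 0, 0, 0, 0, 0], [0.1, 0, 0, 0, 0, 0, 0], [0.1, 0, 0, 0, 0, 0, 0]]]'

```text
clock: 37.3
position: [651.1, 248.9, 7.1]
ee_rot: [0.784, -0.62, 0.0, -0.001]
contact_force: [-0.1, 0.3, -0.1]
gripper_width: 22.7
```

```bash
python3 - <<'E'
from plan import *
show()
t=np.radians(-80.52)
plan([(620,252,90,t,0.1),(440.6,317.7,100,t,0.1,2)],0.1,step=35)
E
```

```text
t 37.3 p [651.1 248.9   7.1] psi -1.3384 tilt [0.002  0.0021] F [-0.1  0.3 -0.1] w 22.7 q [ 0.6   0.71 -0.04 -0.   -0.83 -0.36]
15 rows
[[[0.1, -0.0019, 0.0053, -0.0151, -0.0004, 0.0003, 0.0122],
[0.1, -0.003, 0.0089, -0.0251, -0.0007, 0.0005, 0.0203],
[0.1, -0.0028, 0.009, -0.0251, -0.0007, 0.0005, 0.0203],
[0.1, -0.0013, 0.0045, -0.0126, -0.0004, 0.0003, 0.0101],
[0.1, -0.0005, 0.0018, -0.005, -0.0001, 0.0001, 0.0041],
[0.1, -0.009, 0.0158, -0.001, 0, 0, 0],
[0.1, -0.015, 0.0264, -0.0016, 0, 0, 0],
[0.1, -0.015, 0.0264, -0.0016, 0, 0, 0],
[0.1, -0.015, 0.0264, -0.0016, 0, 0, 0],
[0.1, -0.015, 0.0264, -0.0016, 0, 0, 0],
[0.1, -0.015, 0.0264, -0.0016, 0, 0, 0],
[0.1, -0.0075, 0.0132, -0.0008, 0, 0, 0],
[0.1, -0.003, 0.0053, -0.0003, 0, 0, 0],
[0.1, 0, 0, 0, 0, 0, 0],
[0.1, 0, 0, 0, 0, 0, 0]]]
```

Call:
drive_tool --moves '[[[0.1, -0.002, 0.005, -0.016, 0, 0, 0.012], [0.1, -0.003, 0.009, -0.026, -0.001, 0, 0.02], [0.1, -0.003, 0.009, -0.026, -0.001, 0, 0.02], [0.1, -0.002, 0.006, -0.014, 0, 0, 0.01], [0.1, -0.004, 0.009, -0.006, 0, 0, 0.004], [0.1, -0.009, 0.016, -0.002, 0, 0, 0], [0.1, -0.015, 0.026, -0.002, 0, 0, 0], [0.1, -0.015, 0.026, -0.002, 0, 0, 0], [0.1, -0.015, 0.026, -0.002, 0, 0, 0], [0.1, -0.015, 0.026, -0.002, 0, 0, 0], [0.1, -0.014, 0.022, -0.001, 0, 0, 0], [0.1, -0.008, 0.01, 0, 0, 0, 0], [0.1, 0, 0, 0, 0, 0, 0], [0.1, 0, 0, 0, 0, 0, 0]]]'

```text
clock: 38.7
position: [433.5, 321.4, 112.3]
ee_rot: [0.761, -0.648, -0.001, -0.0]
contact_force: [0.3, -1.1, 0.0]
gripper_width: 22.8
```

```bash
python3 - <<'E'
from plan import *
show()
plan([(439.8,322.6,80,np.radians(-80.52),0.1,2)],0.1,step=20)
E
```

```text
t 38.7 p [433.5 321.4 112.3] psi -1.4107 tilt [-0.0014  0.0015] F [ 0.3 -1.1  0. ] w 22.8 q [ 0.94  0.36 -0.36 -0.   -0.85 -0.78]
6 rows
[[[0.1, 0, -0.0017, 0.0084, 0.0003, 0.0004, -0.0014],
[0.1, 0, -0.0028, 0.014, 0.0005, 0.0007, -0.0023],
[0.1, 0, -0.0014, 0.007, 0.0003, 0.0004, -0.0012],
[0.1, 0, -0.0006, 0.0028, 0.0001, 0.0001, -0.0005],
[0.1, 0, 0, 0, 0, 0, 0],
[0.1, 0, 0, 0, 0, 0, 0]]]
```

Call:
drive_tool --moves '[[[0.1, 0, -0.002, 0.009, 0, 0, -0.001], [0.1, 0, -0.002, 0.016, 0, 0.001, -0.002], [0.1, 0, -0.001, 0.016, 0, 0, -0.001], [0.1, 0, -0.001, 0.016, 0, 0, 0], [0.1, 0, 0, 0.016, 0, 0, 0], [0.1, 0, 0, 0.009, 0, 0, 0], [0.1, 0, 0, 0.004, 0, 0, 0], [0.1, 0, 0, 0, 0, 0, 0]]]'

```text
clock: 39.5
position: [445.7, 319.5, 18.2]
ee_rot: [0.76, -0.65, -0.0, 0.001]
contact_force: [-1.1, -0.8, -0.7]
gripper_width: 22.3
```

```bash
python3 - <<'E'
from plan import *
from snap import snap
show()
snap('wrist','wG')
plan([(439.8,322.6,11.5,np.radians(-80.52),0.1,2)],0.1,step=10)
E
```

```text
t 39.5 p [445.7 319.5  18.2] psi -1.416 tilt [-0.0017 -0.0011] F [-1.1 -0.8 -0.7] w 22.3 q [ 0.92  0.51 -0.43 -0.   -0.64 -0.76]
3 rows
[[[0.1, -0.0037, 0.0055, 0.0071, 0.0012, -0.0003, -0.0104],
[0.1, 0, 0, 0, 0, 0, 0],
[0.1, 0, 0, 0, 0, 0, 0]]]
```

View pics/wG.png

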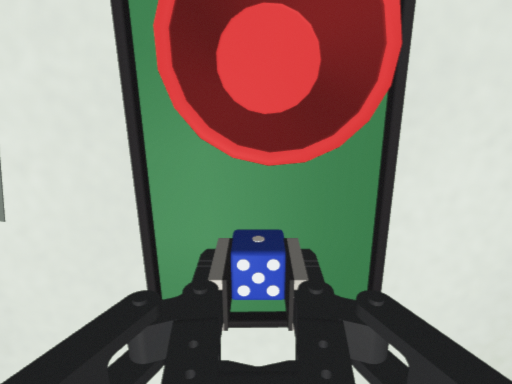

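The die, at (258,265), is over the green floor, centred between the rims and clear of the cup. I lower the last 7 mm.

Call:
drive_tool --moves '[[[0.1, 0, 0.001, 0.003, 0, 0, 0], [0.1, 0, 0, 0.002, 0, 0, 0], [0.1, 0, 0, 0.001, 0, 0, 0], [0.1, 0, 0, 0, 0, 0, 0]]]'

```text
clock: 39.95
position: [445.8, 320.8, 14.2]
ee_rot: [0.76, -0.65, -0.0, -0.002]
contact_force: [0.1, 1.0, -0.3]
gripper_width: 22.6
```

```bash
python3 - <<'E'
from plan import *
show()
E
```

```text
t 39.95 p [445.8 320.8  14.2] psi -1.4153 tilt [0.0018 0.003 ] F [ 0.1  1.  -0.3] w 22.6 q [ 0.92  0.51 -0.43 -0.   -0.63 -0.76]
```

Call:
drive_tool --moves '[[[0.1, 0, 0, 0.0015, 0, 0, 0], [0.1, 0, 0, 0, 0, 0, 0], [0.1, 0, 0, 0, 0, 0, 0]]]'

```text
clock: 40.25
position: [446.0, 321.2, 13.3]
ee_rot: [0.76, -0.65, -0.0, -0.002]
contact_force: [1.0, -0.1, -0.4]
gripper_width: 22.7
```

```bash
python3 - <<'E'
from plan import *
show()
E
```

```text
t 40.25 p [446.  321.2  13.3] psi -1.4149 tilt [0.0027 0.0041] F [ 1.  -0.1 -0.4] w 22.7 q [ 0.92  0.51 -0.43 -0.   -0.62 -0.76]
```

Call:
drive_tool --moves '[[[0.1, -0.001, 0, 0.002, -0.001, 0, 0], [0.1, 0, 0, 0.001, 0, 0, 0], [0.1, 0, 0, 0, 0, 0, 0]]]'

```text
clock: 40.55
position: [445.9, 322.5, 10.2]
ee_rot: [0.76, -0.65, -0.001, -0.002]
contact_force: [0.4, -0.1, 0.4]
gripper_width: 22.6
```

```bash
python3 - <<'E'
from plan import *
show()
E
```

```text
t 40.55 p [445.9 322.5  10.2] psi -1.4147 tilt [0.0019 0.0041] F [ 0.4 -0.1  0.4] w 22.6 q [ 0.92  0.52 -0.43 -0.   -0.62 -0.76]
```

Call:
drive_tool --moves '[[[0.45, 0, 0, 0, 0, 0, 0], [0.45, 0, 0, 0, 0, 0, 0], [0.45, 0, 0, 0, 0, 0, 0], [0.45, 0, 0, -0.01, 0, 0, 0], [0.45, 0, 0, -0.025, 0, 0, 0], [0.45, 0, 0, -0.035, 0, 0, 0], [0.45, 0, 0, -0.04, 0, 0, 0], [0.45, -0.005, 0, -0.04, 0, 0, 0], [0.45, -0.01, 0, -0.035, 0, 0, 0], [0.45, -0.005, 0, -0.02, 0, 0, 0], [0.45, 0, 0, 0, 0, 0, 0], [0.45, 0, 0, 0, 0, 0, 0]]]'

```text
clock: 41.75
position: [441.9, 340.6, 228.8]
ee_rot: [0.76, -0.65, -0.001, -0.003]
contact_force: [-0.2, 0.6, -1.3]
gripper_width: 38.4
```

```bash
python3 - <<'E'
from plan import *
from snap import snap
show()
snap('wrist','wH');snap('scene','sc9');snap('side','sd9')
from meas import *
L=load('wH');C=cloud(L);z=C[...,2];H=hsv(L)
t=np.radians(-80.52);ty=-np.array([np.cos(t),np.sin(t)]);tx=np.array([ty[1],-ty[0]]);c=np.array([448,273.3])
m=(z>71)&(z<86)&(np.hypot(C[...,0]-455,C[...,1]-234)<45); q=cv2.minEnclosingCircle(cast(L,quad(m),79)[:,:2].astype(np.float32)); print('cup',q,np.median(z[m]),'tray xy',(np.array(q[0])-c)@tx,(np.array(q[0])-c)@ty)
m=(z>23)&(z<33)&(np.hypot(C[...,0]-444,C[...,1]-322)<30); r=rect_world(L,m,28); print('die',r,np.median(z[m]),'tray xy',(r[0]-c)@tx,(r[0]-c)@ty)
for tag in('scene0','sc9'):
    L=load(tag);C=cloud(L);z=C[...,2]
    for n,g,lo,hi,rr in (('yellow',(656,-252),8,20,30),('coaster',(597,-474),3,12,60),('lamp',(515,467),10,24,60),('shade',(515,467),100,150,60)):
        m=(z>lo)&(z<hi)&(np.hypot(C[...,0]-g[0],C[...,1]-g[1])<rr); print(tag,n,m.sum(),C[m].mean(0).round(1))
E
```

```text
t 41.75 p [441.9 340.6 228.8] psi -1.4154 tilt [0.0036 0.0059] F [-0.2  0.6 -1.3] w 38.4 q [ 0.95  0.27 -0.17 -0.   -1.13 -0.79]
cup ((454.43609619140625, 234.59031677246094), 27.75518226623535) 78.65899227176169 tray xy -0.027413818520933705 -39.24107743480049
die (array([445.20269775, 322.97354126]), (23.516036987304688, 23.42798614501953), 8.99268913269043) 27.923670119080526 tray xy 5.422297102155167 49.45588231219414
scene0 yellow 84 [ 661.5 -251.3   13. ]
scene0 coaster 427 [ 596.  -473.6    5.4]
scene0 lamp 503 [513.3 467.5  17.5]
scene0 shade 534 [518.4 466.1 129.6]
sc9 yellow 86 [ 661.5 -251.3   12.8]
sc9 coaster 423 [ 596.1 -474.2    5.5]
sc9 lamp 509 [513.2 467.5  17.3]
sc9 shade 533 [518.4 466.1 129.6]
```

View pics/wH.png

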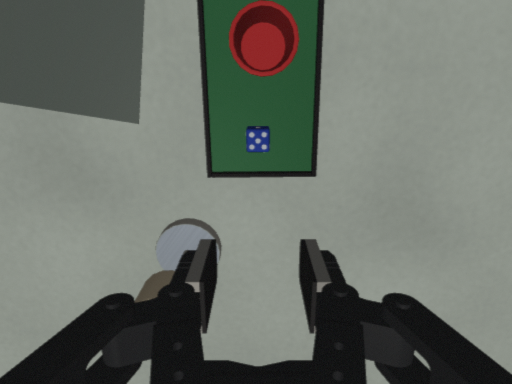

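View pics/sc9.png

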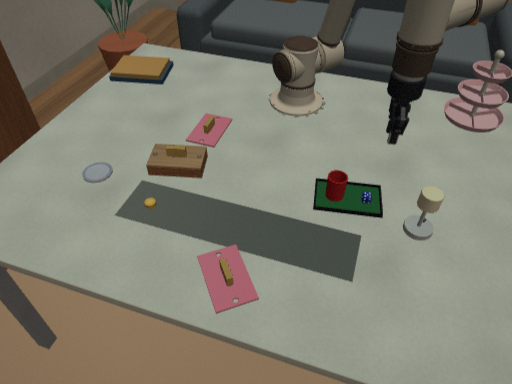

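In the scene view the box is closed at (178,160). The cup (337,186) and blue die (367,197) are on the tray, and nothing else has moved. The robot is clear, so I hand in.

```bash
python3 -c "
from bench import arm
print(arm.job_done()); print(arm.read_state()['clock'])"
```

```text
the job is handed in; nothing more can be done
None
the job is handed in; nothing more can be done
```

Both kits are made up, and the job was handed in at about 42 s of the 115 s allowed.

- **Travel box:** The white die and the dark checker went into the well first, then the cover was lowered onto both pins. My check afterwards put the cover's top at 41.0 mm, which is the flush height. It was level and aligned with the box within about 0.1°, with both pins standing through their holes.
- **Tray:** The cup stands mouth up with its rim at 78.7 mm (79 expected), at tray position (0, −39). The blue die lies flat at (5, 49). Both are inside the rim and clear of each other.
- **Left alone:** The yellow checker, the coaster and the lamp measured within 0.6 mm of where they started, and the pink covers look unmoved. The robot stood well clear when I handed in.
- **Mended:** My first grip on the dark checker was too high, so I opened and took it again lower. The gripper read about 1 to 3 mm less than the true widths throughout.
- **Uncertain:** The force reading was too noisy to show when the cup and the blue die touched the tray floor. They may have been let go slightly above it; the pictures afterwards show both resting properly.

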